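Gauge the cold-rail wells and level the topping pots

TASK

The three wells of the white cold rail have false floors at unknown heights: take the gauge rod from its holster and gauge every well's depth by dipping it deep into each, in order from the rail's blue end. Then give every topping pot on the counter a well of its own, with the one green riser that suits that well's depth standing in it and the pot over the riser, so that the pot is upright with the lower edge of its black line level with the top of the rail. Finish with the rod back in its holster; spare risers may stay on the counter, and do not shove the other kitchen things about.

Things in the scene. Friction and masses are not known exactly. Their poses are not given: they have to be found in the camera images.
- rail: White block on the counter, 110 x 290 mm and 80 mm tall, fixed, its last 20 mm at the +y end blue. Origin: centre of its underside; y runs along the block towards the blue end. Three round vertical wells, 56 mm across, open at its top at y = +85, 0 and -85 mm. Each has a false floor; the three depths below the block's top differ and are each one of 36, 46, 56 or 66 mm; which is which changes every time.
- holster: Black block, 60 x 60 mm and 55 mm tall, fixed, with a vertical hole 15 mm across and 47 mm deep in its top that holds the gauge rod. Origin: centre of its underside (its hole is on the z axis; the floor of the hole is at z = 8 mm).
- rod: Depth gauge rod, upright in the holster at the start: steel rod 12 mm across, 122 mm long, with a red square handle 18 x 18 mm and 55 mm long at its upper end (handle from 120 to 175 mm above the tip). Origin: the tip (flat lower end); z points up to the handle. 0.12 kg.
- well_a (a point): Centre of the mouth of the well nearest the blue end (rail y = +85 mm), on the well's axis, level with the rail's flat top; z up, axes as the rail's. A thin orange line is drawn round the mouth.
- well_b (a point): Centre of the mouth of the well in the middle (rail y = 0), on the well's axis, level with the rail's flat top; z up, axes as the rail's. A thin orange line is drawn round the mouth.
- well_c (a point): Centre of the mouth of the well farthest from the blue end (rail y = -85 mm), on the well's axis, level with the rail's flat top; z up, axes as the rail's. A thin orange line is drawn round the mouth.
- riser26: Green riser with a weighted steel foot: solid disc 52 mm across and 26 mm tall, with a black round grip stem 14 mm across standing 40 mm up from the middle of its top (66 mm in all). Stands on the counter with the stem up, low centre of mass. Origin: centre of its underside. 0.15 kg.
- riser36: Green riser with a weighted steel foot: solid disc 52 mm across and 36 mm tall, with a black round grip stem 14 mm across standing 40 mm up from the middle of its top (76 mm in all). Stands on the counter with the stem up, low centre of mass. Origin: centre of its underside. 0.15 kg.
- riser46: Green riser with a weighted steel foot: solid disc 52 mm across and 46 mm tall, with a black round grip stem 14 mm across standing 40 mm up from the middle of its top (86 mm in all). Stands on the counter with the stem up, low centre of mass. Origin: centre of its underside. 0.15 kg.
- riser56: Green riser with a weighted steel foot: solid disc 52 mm across and 56 mm tall, with a black round grip stem 14 mm across standing 40 mm up from the middle of its top (96 mm in all). Stands on the counter with the stem up, low centre of mass. Origin: centre of its underside. 0.15 kg.
- pot1: White closed topping pot, round, straight-sided, 52 mm across, 78 mm tall; weighted steel foot 10 mm high, black line just above it (10 to 13 mm up), amber lid disc fixed on top. All pots alike; two or three are there (else None). Recess in its underside, 27 mm across, 46 mm deep, goes over a riser's stem, so that its foot rests on the riser's disc. Origin: centre of its underside. 0.15-0.26 kg.
- pot2: White closed topping pot, round, straight-sided, 52 mm across, 78 mm tall; weighted steel foot 10 mm high, black line just above it (10 to 13 mm up), amber lid disc fixed on top. All pots alike; two or three are there (else None). Recess in its underside, 27 mm across, 46 mm deep, goes over a riser's stem, so that its foot rests on the riser's disc. Origin: centre of its underside. 0.15-0.26 kg.
- pot3: White closed topping pot, round, straight-sided, 52 mm across, 78 mm tall; weighted steel foot 10 mm high, black line just above it (10 to 13 mm up), amber lid disc fixed on top. All pots alike; two or three are there (else None). Recess in its underside, 27 mm across, 46 mm deep, goes over a riser's stem, so that its foot rests on the riser's disc. Origin: centre of its underside. 0.15-0.26 kg.
- sauce: Red sauce bottle, 54 mm across, 135 mm tall; a bystander. Origin: on its underside, centre.
- mill: Wooden pepper mill, 56 mm across, 135 mm tall; a bystander. Origin: on its underside, centre.
- ramekin: Terracotta ramekin with a paper lid, 68 mm across, 37 mm tall; a bystander. Origin: on its underside, centre.
- spoon: Spoon lying on the counter; a bystander. Origin: on its underside near its middle.
- tin: Steel tin with a blue lid, 86 mm across, 52 mm tall; a bystander. Origin: on its underside, centre.
- salt: Glass salt jar with steel cap, 44 mm across, 90 mm tall; a bystander. Origin: on its underside, centre.
Mind the look-alikes: they are no part of the job. There is more than one size of the rod; the job needs the largest.

How it is judged:
By the outcome, as a careful person would: the job done as asked, in the order asked, and still so for the second after the job is handed in, with the robot touching nothing.
Of pot1, pot2, pot3 only 2 to 3 are there at a start; the rules pass over those that are not, and their reading is None.
At some moment in a run one of riser26, riser36, riser46, riser56, pot1, pot2, pot3 may be knocked a few centimetres aside while the robot is not near it.
It also fails if it takes over 210 s, if anything falls off the work surface, if the arm or the gripper's body presses on something with over 40 N, if the wrist force passes 120 N, or if a joint passes its speed limit or range.

ROBOT

A 6-joint arm with a two-finger parallel gripper is mounted at the origin on the work surface. World frame = base frame: x ahead of the robot, y to its left, z up, the work surface at z = 0. Lengths are in m, angles in degrees, forces in N, time in s.
With the tool pointing down it reaches from about 0.4 to 0.825 m from the base axis. Payload 7 kg.
Tool frame: the origin (TCP) lies at the very end of the fingers, on their centre line; the grasp point (between the pads) lies r.grip_depth behind it (r.grip_depth is the distance from the TCP to the grasp point, in m); z points along the fingers, y is the direction in which the jaws open and shut (so a half turn about z gives the same grasp; the last joint's range is limited). The gripper opens to 88 mm and grips with 3 to 60 N. Pads are 19 mm wide; open, the fingers measure 130 mm over their backs; the gripper's body (78 mm by 193 mm) begins 47 mm behind the grasp point.
Start: joints at [-53.394, 20.546, 0.682, 0, -70.136, -16.507], TCP at [0.232, -0.634, 0.227] pointing down, gripper open.
Joint ranges: [-176.03, 176.03], [-82.01, 121.73], [-58.28, 71.71], [-173.87, 95.51], [-174.79, -0.11], [-173.66, 173.66]. Speed limits (degrees/s): [136.94, 136.94, 172.46, 180, 180, 180].

INTERFACE

Orientations are given as [roll, pitch, yaw] about the fixed x, y, z axes, in that order (R = Rz(yaw) Ry(pitch) Rx(roll)).
In Python, from plant import r gives the robot as it stands. The module is installed in compiled form; this text tells all that it offers.
- The arm moves only by the tool step_arm, never from a script. Its argument "increments" is a list of rows, each a list of 3 entries, a list of its own where there are three numbers: the shift along the tool's x, y, z in m, then the turn, a rotation vector about the tool's x, y, z in rad, then the closure, from 0 (fully open) to 1 (shut). In form: [[[x, y, z], [wx, wy, wz], grip], ...]. A call has 1 to 10 rows; each row is the pose to reach, as a shift and turn from the pose commanded when the call began, along the tool's axes at that moment; what a row does not reach only later rows make up. A row lasts 1/10 s, in which the tool goes at most 50 mm and 8.59 degrees, less where a joint would pass 70% of its speed; a pose out of reach is approached as far as the arm can. A call with a gripper value outside its range is refused whole. The fingers move at their own pace and stop on an object; "force" is the grip in N (left out, the last holds). Time passes only in rows, so rows that repeat a pose let the fingers close. It gives the time, the measured TCP pose, the force and the opening at its end, in the units of the state.
- r.get_state(): the state, without advancing time (a new reading comes with each control period).
- r.capture(name): name is "side" or "top"; returns a dict with "color" (480x640x3 uint8, red, green, blue), "intrinsics" (3x3 intrinsics, pixels), "rvec" (rotation vector, rad) and "tvec" (3), from world to camera coordinates, as OpenCV has them. Camera axes: x right, y down, z forward; pixel columns grow to the right and rows downward; lengths in m; the calibration is good to about 2 mm. A picture is of the moment at which its call begins. There is no depth.
- r.close_job(): hands the job in, once; it reports no verdict.
The state is a dict: "time_s": time; "joints": joint angles; "qd": joint speeds; "joint_torque": joint torques, N m; "tcp_pos": TCP position; "eef_rot": TCP orientation; "contact_force": force on the tool from outside, world axes, zero at the start; "moment": the same for the moment, N m; "gripper_width": finger opening in m.
Only numpy, scipy, OpenCV 4.12 (cv2) and the standard library are available. Lean on these libraries where they do the work, as an engineer would, in place of code of your own. Each camera call takes 0.05 s, during which the arm holds its last target.

## Working session

There is one attempt and no reset: what is moved stays moved. The work goes in short steps, Python scripts to look and compute and a tool call to move; the robot and the scene stay as the last step left them, time stands still between calls to the robot, and variables do not carry over. Pictures are saved under pics/ and viewed, and the job is handed in when it is done.

Besides the shell and the picture viewer there is one more tool, called after "Call:" as a command line: name --argument value ..., lists and objects as JSON in quotes. step_arm: Moves the arm, as the interface text tells. Its arguments: {"type":"object","properties":{"increments":{"type":"array","items":{"type":"array"}},"force":{"type":"number"}},"required":["increments"]}

```bash
mkdir -p pics; ls
python3 - <<'E'
from plant import r
import cv2,numpy as np
for n in("side","top"):
    c=r.capture(n); cv2.imwrite(f"pics/{n}0.png",c["color"][:,:,::-1]); R=cv2.Rodrigues(np.array(c["rvec"]))[0]
    print(n,np.array(c["intrinsics"]).tolist(),(-R.T@np.array(c["tvec"]).ravel()),R[2])
print(r.get_state(),r.grip_depth)
E
```

```text
pics
side [[535.2728715214845, 0.0, 318.85313269858307], [0.0, 535.2728715214845, 232.33166751559105], [0.0, 0.0, 1.0]] [ 0.4259793  -1.01130563  0.95497339] [ 0.11458763  0.74370848 -0.65861018]
top [[571.6170020823763, 0.0, 313.6692350104935], [0.0, 571.6170020823763, 241.54817446781126], [0.0, 0.0, 1.0]] [ 0.49825428 -0.01153349  1.43511585] [ 0.04498411  0.00771384 -0.99895792]
{'time_s': 0.1, 'joints': array([-5.33923263e+01,  2.05863804e+01,  6.39619870e-01, -1.80729467e-02,
       -7.01352854e+01, -1.65074017e+01]), 'qd': array([-0.07627145, -0.10712954,  0.08044607,  0.00132105, -0.00067057,
       -0.06907375]), 'joint_torque': array([-9.78635435e-04, -5.84160876e+01,  2.93750435e+01,  7.01539010e+00,
        1.01589609e-02, -5.81719632e-05]), 'tcp_pos': array([ 0.23180934, -0.63348884,  0.22573058]), 'eef_rot': array([ 1.79916508e+02, -7.02417387e-03, -1.59905876e+02]), 'contact_force': array([-0.40509167,  0.40415455,  0.27257897]), 'moment': array([-0.01081607,  0.0070768 ,  0.03341654]), 'gripper_width': 0.08762968412029842} 0.0188
```

View pics/side0.png

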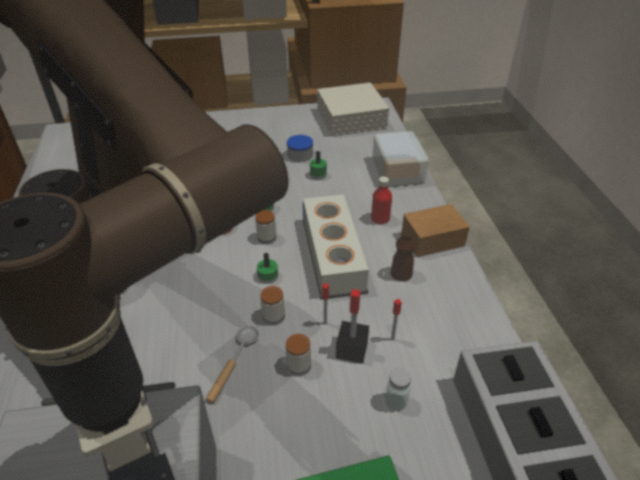

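View pics/top0.png

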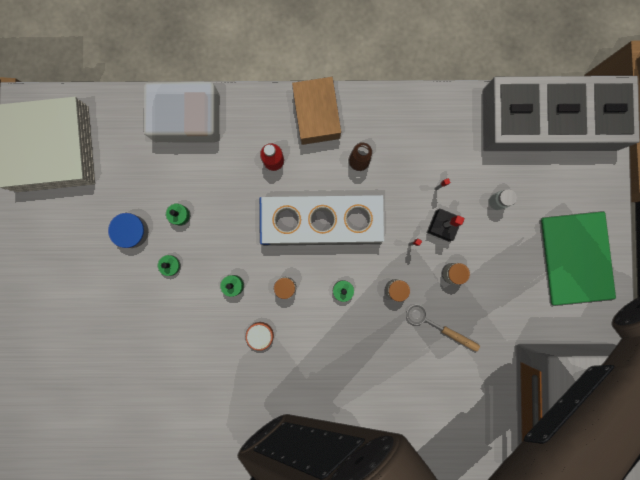

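```bash
cat > h.py <<'E'
from plant import r
import cv2,numpy as np,json
from scipy.spatial.transform import Rotation as Ro
class Cam:
    def __init__(s,n,save=None):
        c=r.capture(n); s.im=c["color"]; s.K=np.array(c["intrinsics"]); s.rv=np.array(c["rvec"],float).ravel(); s.t=np.array(c["tvec"],float).ravel()
        s.R=cv2.Rodrigues(s.rv)[0]; s.C=-s.R.T@s.t
        if save: cv2.imwrite(f"pics/{save}.png",s.im[:,:,::-1])
    def ray(s,u,v):
        d=s.R.T@np.linalg.inv(s.K)@np.array([u,v,1.]); return d/np.linalg.norm(d)
    def pt(s,u,v,z):
        d=s.ray(u,v); return s.C+d*(z-s.C[2])/d[2]
    def proj(s,p):
        q=s.K@(s.R@np.asarray(p,float)+s.t); return q[:2]/q[2]
def tri(a,pa,b,pb):
    d1=a.ray(*pa);d2=b.ray(*pb)
    A=np.stack([d1,-d2],1); x=np.linalg.lstsq(A,b.C-a.C,rcond=None)[0]
    p,q=a.C+d1*x[0],b.C+d2*x[1]; return (p+q)/2,np.linalg.norm(p-q)
def blobs(m,amin=20):
    n,l,s,c=cv2.connectedComponentsWithStats(m.astype(np.uint8)); return [(c[i],s[i],l==i) for i in range(1,n) if s[i][4]>=amin]
def hsv(im): return cv2.cvtColor(im,cv2.COLOR_RGB2HSV).astype(int)
def go(pos,yaw=None,st=None):
    "shift in tool axes to bring TCP to pos; rotation vec too (down-pointing, yaw deg)"
    s=r.get_state() if st is None else st
    Rc=Ro.from_euler('xyz',s["eef_rot"],degrees=True)
    d=Rc.inv().apply(np.asarray(pos)-s["tcp_pos"])
    y=s["eef_rot"][2] if yaw is None else yaw
    w=(Rc.inv()*Ro.from_euler('xyz',[180,0,y],degrees=True)).as_rotvec()
    print("t",round(s["time_s"],2),"tcp",np.round(s["tcp_pos"],4),"rot",np.round(s["eef_rot"],2),"shift",np.round(d,4),"turn",np.round(w,4),"deg",np.round(np.degrees(w),1))
E
python3 - <<'E'
from h import *
c=Cam("top"); H=hsv(c.im); h,s,v=H[...,0],H[...,1],H[...,2]
for name,m,z in (("green",(h>50)&(h<75)&(s>120)&(v>40),.04),("amber",(h>5)&(h<18)&(s>120)&(v>80),.078),("red",((h<5)|(h>174))&(s>150)&(v>100),.17),("blue",(h>105)&(h<125)&(s>130)&(v>60),.08),("orange",(h>8)&(h<22)&(s>70)&(v>120),.08)):
    for cc,st,l in blobs(m): print(name,cc.round(1),st[2:],c.pt(*cc,z).round(4))
E
python3 - <<'E'
import cv2
im=cv2.imread('pics/top0.png')[160:350,100:520]
cv2.imwrite('pics/top0z.png',cv2.resize(im,(800,362),interpolation=cv2.INTER_CUBIC))
im=cv2.imread('pics/side0.png')[130:420,200:450]
cv2.imwrite('pics/side0z.png',cv2.resize(im,(517,600),interpolation=cv2.INTER_CUBIC))
E
```

```text
green [177.8 214.3] [ 22  21 322] [0.6289 0.3324 0.04  ]
green [577.9 258.2] [  73   93 5575] [ 0.5189 -0.6431  0.04  ]
green [168.8 265.2] [ 20  20 285] [0.504  0.3533 0.04  ]
green [231.8 285.4] [ 22  20 323] [0.4546 0.199  0.04  ]
green [342.9 290.6] [ 19  20 285] [ 0.4415 -0.0716  0.04  ]
amber [634.8  53.7] [  9  34 202] [ 1.0089 -0.7733  0.078 ]
amber [ 6.7 79.2] [16  3 36] [0.954  0.7404 0.078 ]
amber [316.2 107.9] [  47   61 2230] [ 0.8807 -0.0078  0.078 ]
amber [638.4 162. ] [ 3 49 95] [ 0.7469 -0.7746  0.078 ]
amber [458.5 273.5] [ 20  20 332] [ 0.4828 -0.3436  0.078 ]
amber [284.1 288. ] [ 21  21 330] [0.4495 0.0693 0.078 ]
amber [398.8 290.4] [ 21  20 335] [ 0.4431 -0.2021  0.078 ]
amber [263.9 331.1] [26 27 82] [0.348 0.117 0.078]
amber [540.5 394.1] [ 2 46 65] [ 0.2006 -0.5314  0.078 ]
red [277.4 153.7] [ 9 19 92] [0.7518 0.0787 0.17  ]
red [262.7 155.8] [ 5 13 35] [0.7472 0.1116 0.17  ]
red [446.5 181.2] [ 6  6 24] [ 0.6887 -0.2973  0.17  ]
red [459.  219.9] [ 9  9 55] [ 0.6025 -0.3237  0.17  ]
red [418.  241.6] [ 7  6 27] [ 0.5545 -0.2325  0.17  ]
blue [260.  211.5] [ 1 26 26] [0.6312 0.1265 0.08  ]
blue [125.9 230.1] [ 35  35 946] [0.5877 0.4461 0.08  ]
orange [635.3  48.3] [  8  21 127] [ 1.0213 -0.7737  0.08  ]
orange [316.2 107.1] [  49   61 2327] [ 0.8822 -0.0078  0.08  ]
orange [638.7 154.2] [ 2 28 43] [ 0.7653 -0.7746  0.08  ]
orange [286.6 219.1] [ 29  29 146] [0.6129 0.0632 0.08  ]
orange [322.3 218.7] [ 29  29 143] [ 0.6135 -0.0217  0.08  ]
orange [358.3 218.3] [ 29  29 152] [ 0.6143 -0.1072  0.08  ]
orange [459.1 273.2] [ 21  21 345] [ 0.4835 -0.3446  0.08  ]
orange [283.8 287.6] [ 21  21 343] [0.4503 0.0698 0.08  ]
orange [399.2 290.1] [ 21  21 349] [ 0.444  -0.2027  0.08  ]
orange [264.7 325.8] [14  9 23] [0.3605 0.115  0.08  ]
orange [462.1 338.9] [ 36  24 234] [ 0.3294 -0.3496  0.08  ]
orange [265.4 345.8] [14 10 21] [0.3137 0.1132 0.08  ]
```

View pics/top0z.png

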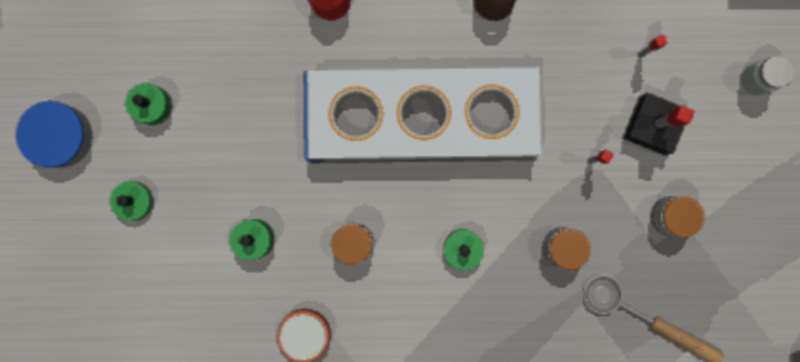

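View pics/side0z.png

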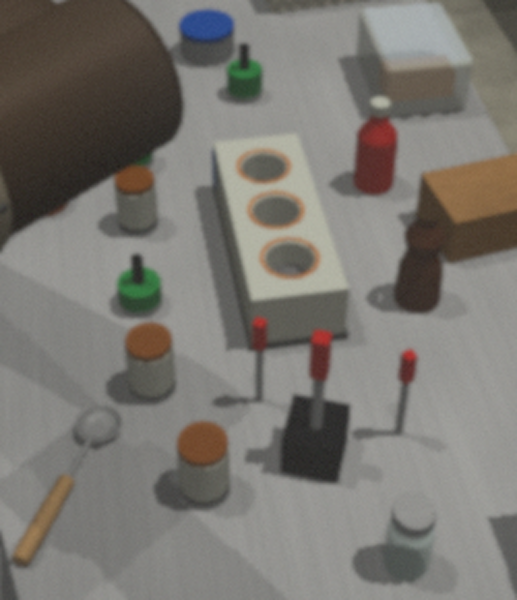

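Run:
```python
from h import *
a=Cam("top");b=Cam("side")
def red(c,box):
    H=hsv(c.im); m=((H[...,0]<5)|(H[...,0]>174))&(H[...,1]>140)&(H[...,2]>80); k=np.zeros_like(m);u0,v0,u1,v1=box;k[v0:v1,u0:u1]=1;m&=k;return m
m=red(a,(448,205,475,232)); pts=np.argwhere(m)[:,::-1].astype(np.float32)
print(cv2.minAreaRect(pts),pts.mean(0))
H=hsv(a.im); bm=(H[...,2]<45); bm[:, :420]=0; bm[:,470:]=0; bm[:200]=0; bm[250:]=0
for cc,st,l in blobs(bm,100):
    p=np.argwhere(l)[:,::-1].astype(np.float32); R_=cv2.minAreaRect(p); print(cc,st,R_, [a.pt(*q,.055)[:2].round(3) for q in cv2.boxPoints(R_)])
mb=red(b,(340,285,365,320)); p=np.argwhere(mb)[:,::-1]; print("side",p.mean(0),p.min(0),p.max(0))
# side: top of the handle
for t in ((459,219.9),): print(tri(a,t,b,(p.mean(0)[0],p.min(0)[1]+3)))
for im,n,box in((a.im,"holt",(425,165,485,250)),(b.im,"hols",(310,270,410,370))):
    cr=im[box[1]:box[3],box[0]:box[2],::-1]; cv2.imwrite(f"pics/{n}.png",cv2.resize(cr,None,fx=6,fy=6,interpolation=cv2.INTER_CUBIC))
```

```text
((458.800048828125, 219.90000915527344), (7.602630138397217, 8.049844741821289), 26.56505012512207) [458.87097 220.     ]
[441.50943396 227.59433962] [428 210  29  31 424] ((443.7585754394531, 225.10342407226562), (25.997346878051758, 25.625957489013672), 21.801410675048828) [array([ 0.582, -0.274]), array([ 0.64 , -0.298]), array([ 0.616, -0.356]), array([ 0.559, -0.332])]
side [354.9375   293.921875] [351 290] [359 310]
(array([ 0.60231671, -0.32204995,  0.1772835 ]), np.float64(0.0010103960357812783))
```

View pics/holt.png

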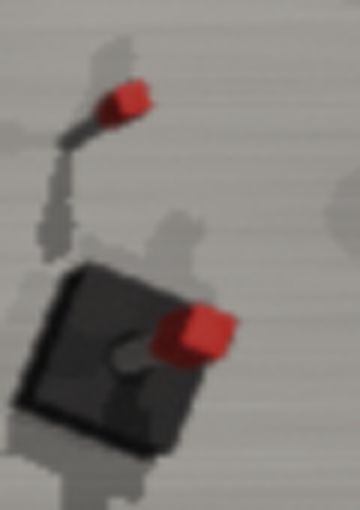

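View pics/hols.png

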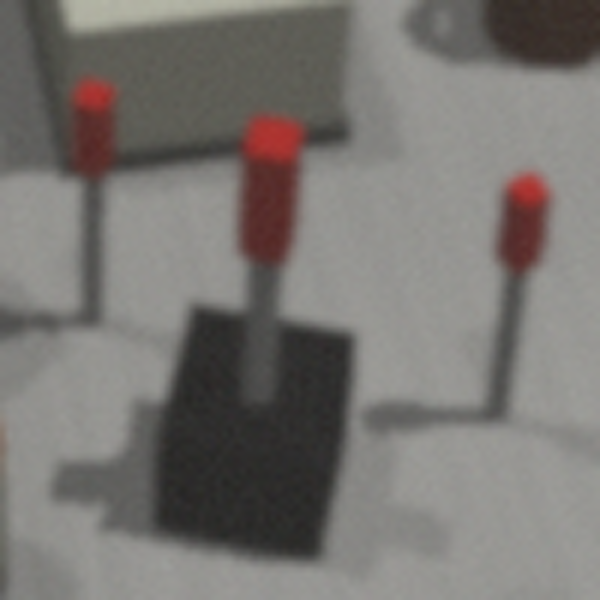

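Run:
```python
from h import *
go([0.601,-0.322,0.30],-112.5)
```

```text
t 0.25 tcp [ 0.2319 -0.6337  0.2261] rot [ 179.96   -0.   -159.91] shift [-0.4537  0.166  -0.0738] turn [ 7.000e-04  3.000e-04 -8.274e-01] deg [  0.    0.  -47.4]
```

Call:
step_arm --increments '[[[0,0,-0.05],[0,0,0],0],[[-0.04,0.015,-0.074],[0,0,-0.08],0],[[-0.09,0.033,-0.074],[0,0,-0.16],0],[[-0.14,0.05,-0.074],[0,0,-0.25],0],[[-0.18,0.066,-0.074],[0,0,-0.33],0],[[-0.225,0.083,-0.074],[0,0,-0.41],0],[[-0.27,0.1,-0.074],[0,0,-0.49],0],[[-0.31,0.115,-0.074],[0,0,-0.58],0],[[-0.36,0.13,-0.074],[0,0,-0.66],0],[[-0.4,0.146,-0.074],[0,0,-0.74],0]]'

```text
time_s: 1.25
tcp_pos: [0.5589, -0.3578, 0.3005]
eef_rot: [-180.0, 0.0, -117.3]
contact_force: [-0.1, -1.1, -1.1]
gripper_width: 0.0875
```

Run:
```python
from h import *
go([0.601,-0.322,0.30],-112.5)
```

```text
t 1.25 tcp [ 0.5589 -0.3578  0.3005] rot [-180.     0.  -117.3] shift [-0.0511 -0.021   0.0005] turn [-0.      0.0001 -0.0838] deg [-0.   0.  -4.8]
```

Call:
step_arm --increments '[[[-0.03,-0.01,0],[0,0,-0.05],0],[[-0.051,-0.021,0],[0,0,-0.085],0],[[-0.051,-0.021,0],[0,0,-0.085],0],[[-0.051,-0.021,0],[0,0,-0.085],0]]'

```text
time_s: 1.65
tcp_pos: [0.5997, -0.3237, 0.3001]
eef_rot: [180.0, -0.0, -112.6]
contact_force: [0.3, 0.3, 0.1]
gripper_width: 0.0877
```

Run:
```python
from h import *
a=Cam("top","t1");b=Cam("side","s1")
go([0.601,-0.322,0.24],-112.5)
```

```text
t 1.75 tcp [ 0.599  -0.3246  0.3006] rot [ 1.7999e+02 -1.0000e-02 -1.1271e+02] shift [-0.0031 -0.0009  0.0606] turn [ 0.0001 -0.0001 -0.0036] deg [ 0.  -0.  -0.2]
```

View pics/s1.png

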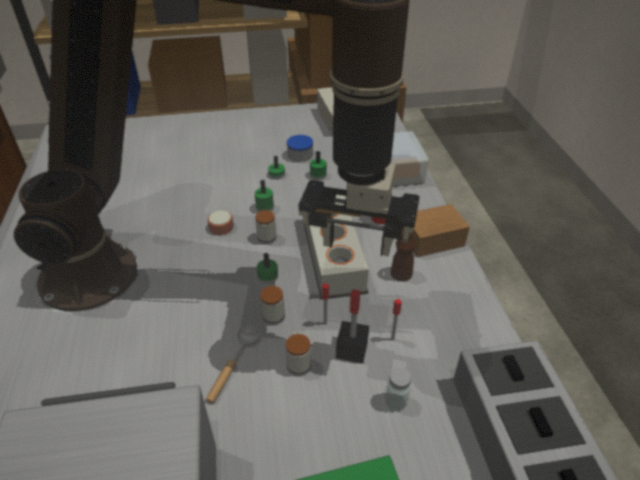

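View pics/t1.png

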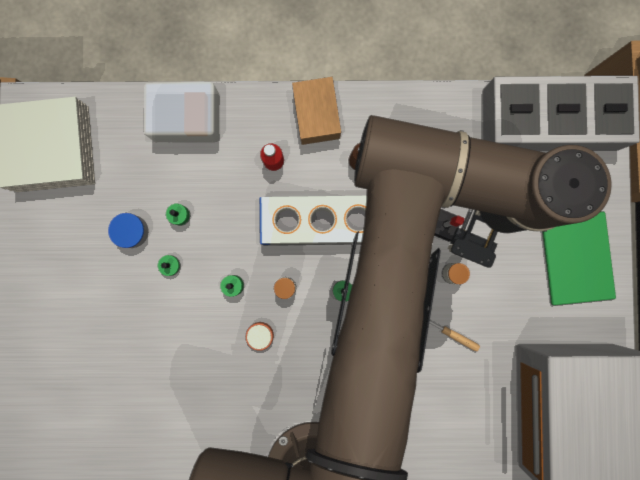

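Run:
```python
import cv2,numpy as np
t=cv2.imread('pics/top0.png');s=cv2.imread('pics/s1.png')
tp=[(177,214),(169,265),(232,286),(343,291)]; sp=[(318,166),(276,168),(263,197),(267,268)]
row=lambda im,ps:np.hstack([cv2.resize(im[v-20:v+20,u-16:u+16],(192,240),interpolation=cv2.INTER_CUBIC) for u,v in ps])
cv2.imwrite('pics/ris.png',np.vstack([row(t,tp),row(s,sp)]))
```

```text
(no output)
```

View pics/ris.png

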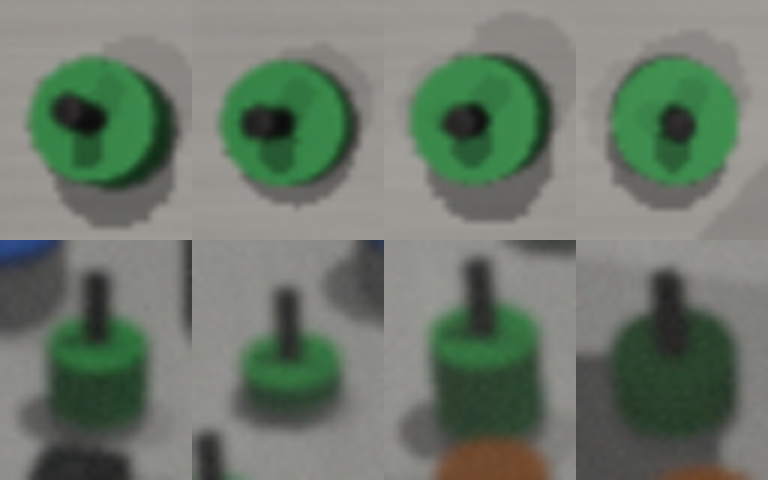

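```bash
cat > ris.py <<'E'
from h import *
E
python3 - <<'E'
from h import *
a=Cam("top");b=Cam("side")
tp=[(177,214),(169,265),(232,286),(343,291)]; sp=[(318,166),(276,168),(263,197),(267,268)]
tt=[(66,107),(62,122),(72,122),(103,123)]; st=[(97,37),(95,55),(94,25),(92,36)]
tb=[(97,120),(93,122),(92,120),(99,122)]
for i in range(4):
    A=(tp[i][0]-16+tt[i][0]/6-.5,tp[i][1]-20+tt[i][1]/6-.5);B=(sp[i][0]-16+st[i][0]/6-.5,sp[i][1]-20+st[i][1]/6-.5)
    p,e=tri(a,A,b,B); print(i,p.round(4),round(e,4))
    # disc top centre from green centroid
# disc via green in top: centroid at heights
H=hsv(a.im)
E
```

```text
0 [0.6317 0.3372 0.0818] 0.0006
1 [0.5053 0.3621 0.0614] 0.0007
2 [0.4555 0.2012 0.0922] 0.0005
3 [ 0.442  -0.072   0.0739] 0.0002
```

Call:
step_arm --increments '[[[-0.003,-0.001,0.03],[0,0,-0.003],0],[[-0.003,-0.001,0.06],[0,0,-0.003],0],[[-0.003,-0.001,0.08],[0,0,-0.003],0],[[-0.003,-0.001,0.1],[0,0,-0.003],0],[[-0.003,-0.001,0.12],[0,0,-0.003],0],[[-0.003,-0.001,0.14],[0,0,-0.003],0],[[-0.003,-0.001,0.155],[0,0,-0.003],0],[[-0.003,-0.001,0.163],[0,0,-0.003],0],[[-0.003,-0.001,0.163],[0,0,-0.003],0]]'

```text
time_s: 2.75
tcp_pos: [0.6009, -0.3216, 0.1366]
eef_rot: [179.9, -0.0, -112.5]
contact_force: [0.8, 0.2, 0.5]
gripper_width: 0.0877
```

Run:
```python
from h import *
b=Cam("side")
cv2.imwrite("pics/s2.png",cv2.resize(b.im[200:380,250:450,::-1],None,fx=3,fy=3,interpolation=cv2.INTER_CUBIC))
a=Cam("top")
cv2.imwrite("pics/t2.png",cv2.resize(a.im[150:300,380:540,::-1],None,fx=3,fy=3,interpolation=cv2.INTER_CUBIC))
go([0.601,-0.322,0.137],-112.5)
```

```text
t 2.85 tcp [ 0.602  -0.3218  0.1384] rot [-1.7994e+02 -1.0000e-02 -1.1247e+02] shift [0.0006 0.0009 0.0014] turn [-0.001  -0.0002  0.0006] deg [-0.1 -0.   0. ]
```

View pics/s2.png

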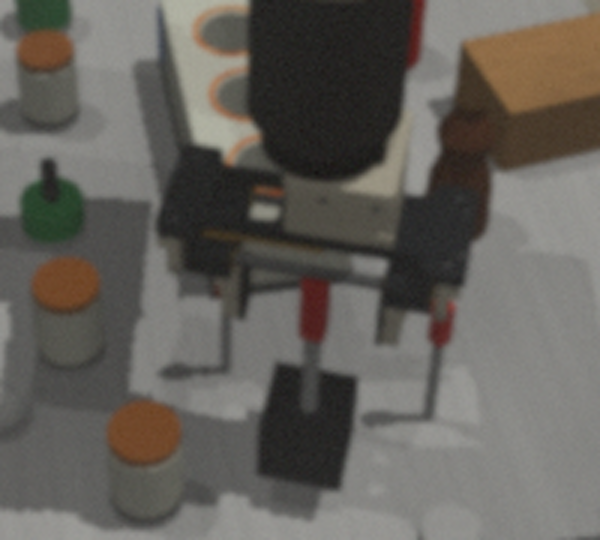

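View pics/t2.png

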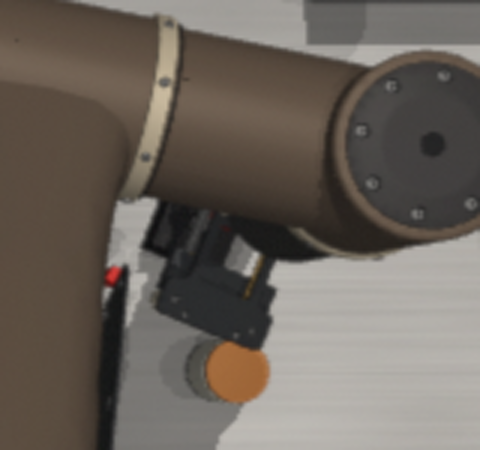

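Call:
step_arm --increments '[[[0,0,0],[0,0,0],0.5],[[0,0,0],[0,0,0],0.9],[[0,0,0],[0,0,0],1],[[0,0,0],[0,0,0],1],[[0,0,0],[0,0,0],1],[[0,0,0],[0,0,0],1],[[0,0,0],[0,0,0],1],[[0,0,0],[0,0,0],1]]' --force 30

```text
time_s: 3.65
tcp_pos: [0.6017, -0.3214, 0.1375]
eef_rot: [180.0, -0.0, -112.5]
contact_force: [0.7, 0.5, 0.6]
gripper_width: 0.0289
```

Call:
step_arm --increments '[[[0,0,-0.01],[0,0,0],1],[[0,0,-0.02],[0,0,0],1],[[0,0,-0.03],[0,0,0],1],[[0,0,-0.04],[0,0,0],1],[[0,0,-0.05],[0,0,0],1],[[0,0,-0.065],[0,0,0],1],[[0,0,-0.08],[0,0,0],1],[[0,0,-0.1],[0,0,0],1],[[0,0,-0.12],[0,0,0],1],[[0,0,-0.12],[0,0,0],1]]'

```text
time_s: 4.65
tcp_pos: [0.603, -0.3222, 0.262]
eef_rot: [-179.7, -0.0, -112.4]
contact_force: [0.9, 0.2, -1.6]
gripper_width: 0.0178
```

Run:
```python
from h import *
b=Cam("side")
cv2.imwrite("pics/s3.png",cv2.resize(b.im[180:380,250:450,::-1],None,fx=3,fy=3,interpolation=cv2.INTER_CUBIC))
print(r.get_state()["contact_force"])
go([0.613,0.063,0.255],-112.5)
```

```text
[-0.56335492  0.34926368 -1.73495803]
t 4.7 tcp [ 0.6024 -0.3216  0.26  ] rot [-1.7979e+02  2.0000e-02 -1.1246e+02] shift [-0.3595  0.1372  0.0046] turn [-0.0036  0.0004  0.0008] deg [-0.2  0.   0. ]
```

View pics/s3.png

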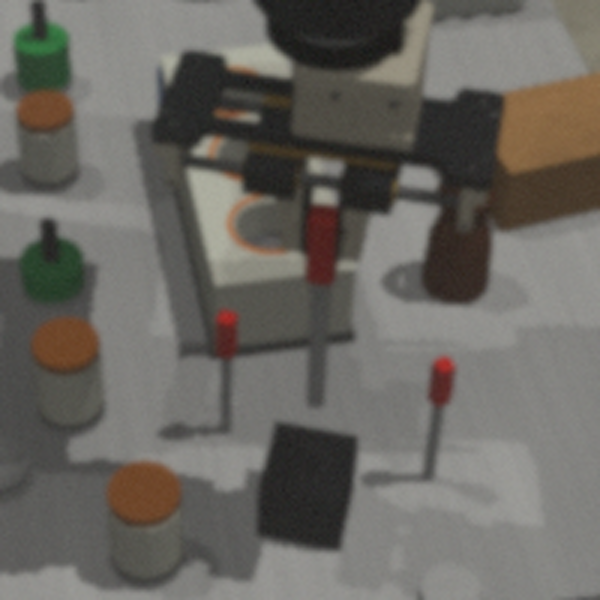

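```bash
cat > tipz.py <<'E'
from h import *
def tipz(b,u,v,xy):
    # point on ray closest horizontally to xy
    d=b.ray(u,v); k=((np.array(xy)-b.C[:2])@d[:2])/(d[:2]@d[:2]); return b.C+k*d
E
python3 - <<'E'
from tipz import *
b=Cam("side"); s=r.get_state(); p=tipz(b,355.4,314.5,s["tcp_pos"][:2]); print(p,s["tcp_pos"])
E
```

```text
[ 0.60636615 -0.32248128  0.11266271] [ 0.60179496 -0.32128419  0.25836332]
```

Run:
```python
from tipz import *
b=Cam("side"); s=r.get_state(); xy=s["tcp_pos"][:2]
H=hsv(b.im)
c=b.im[180:380,250:450].astype(int)
# rod row centres: dark pixels; print in rows of the rod
for row in range(276,316,4):
    seg=b.im[row,345:368].astype(int).sum(1); 
    i=np.arange(345,368); w=np.clip(np.median(seg)-20-seg,0,None); u=(w*i).sum()/max(w.sum(),1)
    p=tipz(b,u,row,xy); print(row,round(u,2),p.round(4))
q=[b.proj([*xy,z]) for z in (.11,.15,.2,.24)]; print(q)
```

```text
276 355.84 [ 0.6028 -0.3215  0.2242]
280 355.2 [ 0.602  -0.3213  0.2132]
284 355.51 [ 0.603  -0.3216  0.2022]
288 355.36 [ 0.6032 -0.3216  0.191 ]
292 362.5 [ 0.617  -0.3255  0.1814]
296 353.83 [ 0.6012 -0.3211  0.1678]
300 354.34 [ 0.6026 -0.3215  0.1562]
304 354.0 [ 0.6024 -0.3214  0.1443]
308 353.75 [ 0.6024 -0.3214  0.1322]
312 353.71 [ 0.6028 -0.3215  0.12  ]
[array([352.81366457, 315.15130826]), array([353.57549375, 302.05419344]), array([354.58255038, 284.74120972]), array([355.43574737, 270.07332992])]
```

Call:
step_arm --increments '[[[-0.03,0.011,0],[0,0,0],1],[[-0.065,0.025,0],[0,0,0],1],[[-0.105,0.04,0],[0,0,0],1],[[-0.145,0.055,0],[0,0,0],1],[[-0.185,0.07,0],[0,0,0],1],[[-0.225,0.086,0],[0,0,0],1],[[-0.265,0.1,0],[0,0,0],1],[[-0.3,0.115,0],[0,0,0],1],[[-0.33,0.126,0],[0,0,0],1],[[-0.359,0.137,0],[0,0,0],1]]' --force 40

```text
time_s: 5.8
tcp_pos: [0.6115, 0.0643, 0.2566]
eef_rot: [179.9, -0.1, -112.4]
contact_force: [0.3, -0.6, -1.1]
gripper_width: 0.0176
```

Call:
step_arm --increments '[[[0,0,0],[0,0,0],1],[[0,0,0],[0,0,0],1]]'

```text
time_s: 6.0
tcp_pos: [0.6117, 0.0634, 0.2566]
eef_rot: [179.9, -0.1, -112.4]
contact_force: [-0.1, 0.3, -0.3]
gripper_width: 0.0179
```

Run:
```python
from tipz import *
b=Cam("side"); u,v=b.proj([.613,.063,.1]).astype(int)
cv2.imwrite("pics/s4.png",cv2.resize(b.im[v-80:v+70,u-100:u+100,::-1],None,fx=4,fy=4,interpolation=cv2.INTER_CUBIC)); print(u-100,v-80)
print(r.get_state()["contact_force"])
go([0.613,0.063,0.255],-112.5)
```

```text
226 123
[ 0.01243604 -0.05862282 -0.41529217]
t 6.05 tcp [0.6117 0.0627 0.2567] rot [ 1.7993e+02 -7.0000e-02 -1.1243e+02] shift [-0.0008 -0.001   0.0017] turn [ 0.0012 -0.0012  0.0012] deg [ 0.1 -0.1  0.1]
```

View pics/s4.png

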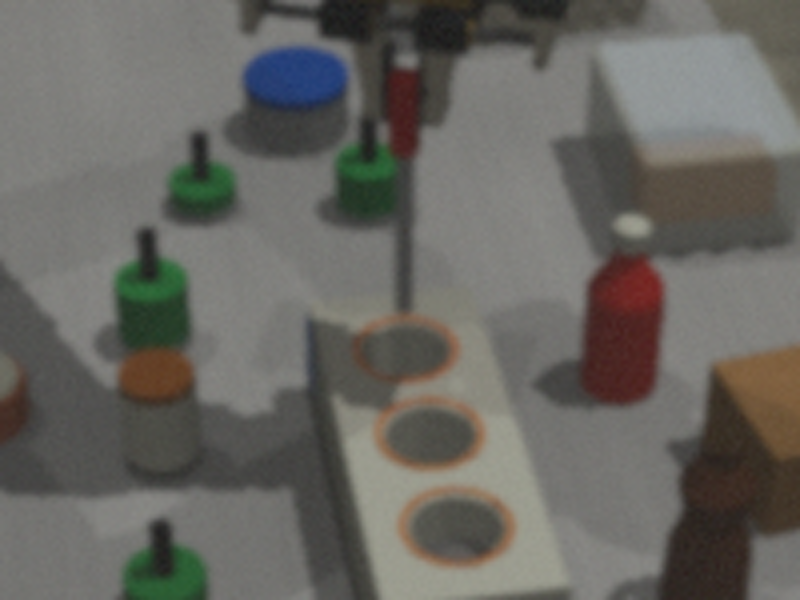

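Call:
step_arm --increments '[[[-0.001,-0.001,0.015],[0,0,0],1],[[-0.001,-0.001,0.03],[0,0,0],1],[[-0.001,-0.001,0.045],[0,0,0],1],[[-0.001,-0.001,0.055],[0,0,0],1],[[-0.001,-0.001,0.06],[0,0,0],1],[[-0.001,-0.001,0.06],[0,0,0],1]]'

```text
time_s: 6.65
tcp_pos: [0.6133, 0.0626, 0.1969]
eef_rot: [180.0, -0.1, -112.5]
contact_force: [-0.2, -0.5, -1.0]
gripper_width: 0.0179
```

Call:
step_arm --increments '[[[0,0,0.003],[0,0,0],1],[[0,0,0.005],[0,0,0],1],[[0,0,0.005],[0,0,0],1]]'

```text
time_s: 6.95
tcp_pos: [0.6135, 0.0633, 0.1927]
eef_rot: [-180.0, 0.0, -112.5]
contact_force: [-0.7, 0.9, -0.4]
gripper_width: 0.0177
```

Call:
step_arm --increments '[[[0,0,0.003],[0,0,0],1],[[0,0,0.005],[0,0,0],1],[[0,0,0.005],[0,0,0],1]]'

```text
time_s: 7.25
tcp_pos: [0.6133, 0.0632, 0.1872]
eef_rot: [180.0, -0.0, -112.5]
contact_force: [0.3, 0.2, -1.2]
gripper_width: 0.0182
```

Not at 36; go on.

Call:
step_arm --increments '[[[0,0,0.003],[0,0,0],1],[[0,0,0.005],[0,0,0],1],[[0,0,0.005],[0,0,0],1]]'

```text
time_s: 7.55
tcp_pos: [0.6133, 0.0632, 0.1821]
eef_rot: [180.0, -0.0, -112.5]
contact_force: [0.5, 0.7, -1.6]
gripper_width: 0.0182
```

Call:
step_arm --increments '[[[0,0,0.003],[0,0,0],1],[[0,0,0.005],[0,0,0],1],[[0,0,0.005],[0,0,0],1]]'

```text
time_s: 7.85
tcp_pos: [0.6133, 0.0632, 0.1771]
eef_rot: [180.0, -0.0, -112.5]
contact_force: [-0.0, 0.2, -0.3]
gripper_width: 0.0178
```

Call:
step_arm --increments '[[[0,0,0.003],[0,0,0],1],[[0,0,0.005],[0,0,0],1],[[0,0,0.005],[0,0,0],1]]'

```text
time_s: 8.15
tcp_pos: [0.6149, 0.0634, 0.1765]
eef_rot: [-179.8, 0.1, -112.4]
contact_force: [-5.8, 1.1, 20.4]
gripper_width: 0.0179
```

Call:
step_arm --increments '[[[0,0,0.003],[0,0,0],1],[[0,0,0.005],[0,0,0],1],[[0,0,0.005],[0,0,0],1]]'

```text
time_s: 8.45
tcp_pos: [0.618, 0.0638, 0.1761]
eef_rot: [-179.4, 0.3, -112.3]
contact_force: [-7.7, 2.0, 40.1]
gripper_width: 0.018
```

Call:
step_arm --increments '[[[0,0,-0.01],[0,0,0],1],[[0,0,-0.03],[0,0,0],1],[[0,0,-0.05],[0,0,0],1],[[0,0,-0.07],[0,0,0],1],[[0,0,-0.085],[0,0,0],1],[[0,0,-0.085],[0,0,0],1]]'

```text
time_s: 9.05
tcp_pos: [0.6146, 0.0635, 0.2548]
eef_rot: [-179.8, 0.1, -112.4]
contact_force: [0.5, -0.2, -1.7]
gripper_width: 0.0178
```

Run:
```python
from tipz import *
b=Cam("side"); u,v=b.proj([.613,.063,.1]).astype(int)
cv2.imwrite("pics/s5.png",cv2.resize(b.im[v-80:v+20,u-50:u+50,::-1],None,fx=6,fy=6,interpolation=cv2.INTER_CUBIC)); print(u-50,v-80)
print(r.get_state()["contact_force"],b.proj([.613,.063,.10]),b.proj([.613,.063,.11]))
go([0.6133,0.0207,0.255],-112.5)
```

```text
276 123
[-0.14930334  0.53972656 -2.13130958] [326.92134164 203.38778356] [326.94460369 200.32409684]
t 9.1 tcp [0.6139 0.0635 0.2531] rot [-1.7993e+02  8.0000e-02 -1.1246e+02] shift [ 0.0397 -0.0158 -0.0019] turn [-0.0012  0.0014  0.0007] deg [-0.1  0.1  0. ]
```

View pics/s5.png

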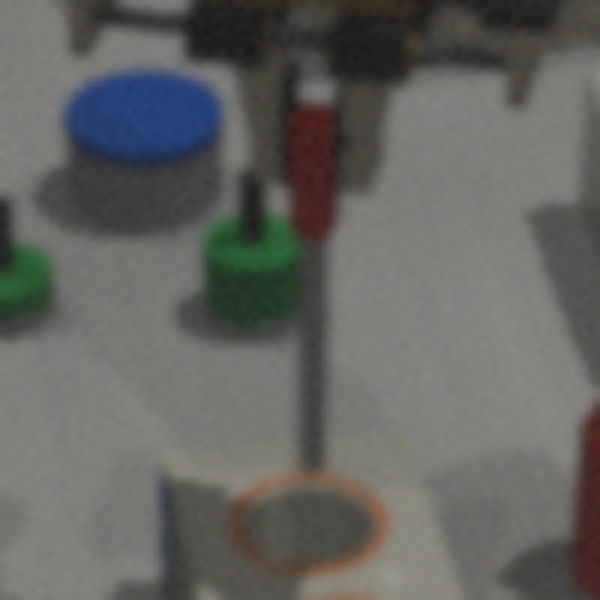

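Call:
step_arm --increments '[[[0.013,-0.005,0],[0,0,0],1],[[0.026,-0.01,0],[0,0,0],1],[[0.04,-0.016,0.005],[0,0,0],1],[[0.04,-0.016,0.015],[0,0,0],1],[[0.04,-0.016,0.02],[0,0,0],1],[[0.04,-0.016,0.02],[0,0,0],1]]'

```text
time_s: 9.7
tcp_pos: [0.6123, 0.0198, 0.2309]
eef_rot: [179.9, -0.1, -112.5]
contact_force: [0.5, 1.0, -0.8]
gripper_width: 0.018
```

Call:
step_arm --increments '[[[0,0,0.002],[0,0,0],1],[[0,0,0.004],[0,0,0],1],[[0,0,0.004],[0,0,0],1]]'

```text
time_s: 10.0
tcp_pos: [0.613, 0.0205, 0.2284]
eef_rot: [180.0, -0.0, -112.4]
contact_force: [1.0, -0.3, -0.7]
gripper_width: 0.0175
```

Call:
step_arm --increments '[[[0,0,0.002],[0,0,0],1],[[0,0,0.003],[0,0,0],1],[[0,0,0.003],[0,0,0],1]]'

```text
time_s: 10.3
tcp_pos: [0.6129, 0.0203, 0.2254]
eef_rot: [180.0, -0.0, -112.5]
contact_force: [-0.3, -0.0, -2.0]
gripper_width: 0.0179
```

Call:
step_arm --increments '[[[0,0,0.002],[0,0,0],1],[[0,0,0.003],[0,0,0],1],[[0,0,0.003],[0,0,0],1]]'

```text
time_s: 10.6
tcp_pos: [0.613, 0.0202, 0.2225]
eef_rot: [-180.0, -0.0, -112.5]
contact_force: [0.7, -0.4, -0.4]
gripper_width: 0.0175
```

Call:
step_arm --increments '[[[0,0,0.001],[0,0,0],1],[[0,0,0.003],[0,0,0],1],[[0,0,0.003],[0,0,0],1]]'

```text
time_s: 10.9
tcp_pos: [0.6137, 0.0201, 0.2224]
eef_rot: [-179.8, 0.1, -112.4]
contact_force: [-4.6, 1.5, 15.1]
gripper_width: 0.0177
```

Call:
step_arm --increments '[[[0,0,-0.015],[0,0,0],1],[[0,0,-0.03],[0,0,0],1],[[0.013,-0.005,-0.03],[0,0,0],1],[[0.026,-0.01,-0.03],[0,0,0],1],[[0.039,-0.0155,-0.03],[0,0,0],1],[[0.039,-0.0155,-0.025],[0,0,0],1],[[0.039,-0.0155,-0.01],[0,0,0],1],[[0.039,-0.0155,0.01],[0,0,0],1],[[0.039,-0.0155,0.026],[0,0,0],1],[[0.039,-0.0155,0.026],[0,0,0],1]]'

```text
time_s: 11.9
tcp_pos: [0.6105, -0.0225, 0.1902]
eef_rot: [179.7, -0.2, -112.5]
contact_force: [-0.3, 0.5, -1.4]
gripper_width: 0.0176
```

Call:
step_arm --increments '[[[0,0,0.003],[0,0,0],1],[[0,0,0.006],[0,0,0],1],[[0,0,0.008],[0,0,0],1],[[0,0,0.008],[0,0,0],1]]'

```text
time_s: 12.3
tcp_pos: [0.6125, -0.0218, 0.1857]
eef_rot: [-180.0, 0.0, -112.5]
contact_force: [-0.5, -0.1, -1.6]
gripper_width: 0.0176
```

Call:
step_arm --increments '[[[0,0,0.003],[0,0,0],1],[[0,0,0.005],[0,0,0],1],[[0,0,0.005],[0,0,0],1]]'

```text
time_s: 12.6
tcp_pos: [0.6122, -0.0218, 0.1802]
eef_rot: [180.0, -0.0, -112.5]
contact_force: [-0.5, 0.1, -1.5]
gripper_width: 0.0177
```

Call:
step_arm --increments '[[[0,0,0.004],[0,0,0],1],[[0,0,0.008],[0,0,0],1],[[0,0,0.011],[0,0,0],1],[[0,0,0.011],[0,0,0],1]]'

```text
time_s: 13.0
tcp_pos: [0.6121, -0.0219, 0.1688]
eef_rot: [179.9, -0.0, -112.5]
contact_force: [-0.0, -0.2, -0.6]
gripper_width: 0.0176
```

Call:
step_arm --increments '[[[0,0,0.003],[0,0,0],1],[[0,0,0.005],[0,0,0],1],[[0,0,0.005],[0,0,0],1]]'

```text
time_s: 13.3
tcp_pos: [0.6123, -0.0218, 0.1642]
eef_rot: [180.0, -0.0, -112.5]
contact_force: [0.3, 0.1, -1.5]
gripper_width: 0.0177
```

Call:
step_arm --increments '[[[0,0,0.003],[0,0,0],1],[[0,0,0.005],[0,0,0],1],[[0,0,0.005],[0,0,0],1]]'

```text
time_s: 13.6
tcp_pos: [0.6122, -0.0218, 0.1592]
eef_rot: [180.0, -0.0, -112.5]
contact_force: [-0.6, 0.4, -1.2]
gripper_width: 0.0179
```

Call:
step_arm --increments '[[[0,0,0.003],[0,0,0],1],[[0,0,0.005],[0,0,0],1],[[0,0,0.005],[0,0,0],1]]'

```text
time_s: 13.9
tcp_pos: [0.6131, -0.0218, 0.1565]
eef_rot: [-179.9, 0.0, -112.4]
contact_force: [-3.2, 0.6, 10.5]
gripper_width: 0.0177
```

Call:
step_arm --increments '[[[0,0,-0.03],[0,0,0],1],[[0,0,-0.065],[0,0,0],1],[[0,0,-0.1],[0,0,0],1],[[0.015,-0.006,-0.1],[0,0,0],1],[[0.045,-0.02,-0.1],[0,0,0],1],[[0.0784,-0.0341,-0.1],[0,0,0],1],[[0.0784,-0.0341,-0.09],[0,0,0],1],[[0.0784,-0.0341,-0.07],[0,0,0],1],[[0.0784,-0.0341,-0.05],[0,0,0],1],[[0.0784,-0.0341,-0.036],[0,0,0],1]]'

```text
time_s: 14.9
tcp_pos: [0.6132, -0.1073, 0.1886]
eef_rot: [179.9, -0.0, -112.5]
contact_force: [-0.1, 0.9, -1.8]
gripper_width: 0.0177
```

Call:
step_arm --increments '[[[0,0,0.002],[0,0,0],1],[[0,0,0.005],[0,0,0],1],[[0,0,0.006],[0,0,0],1],[[0,0,0.006],[0,0,0],1]]'

```text
time_s: 15.3
tcp_pos: [0.6143, -0.1072, 0.1865]
eef_rot: [-179.9, 0.0, -112.4]
contact_force: [-3.1, 0.5, 5.8]
gripper_width: 0.0173
```

Call:
step_arm --increments '[[[0,0,-0.03],[0,0,0],1],[[0,0,-0.06],[0,0,0],1],[[0,0,-0.08],[0,0,0],1],[[0.02,-0.007,-0.08],[0,0,0],1],[[0.06,-0.021,-0.08],[0,0,0],1],[[0.1,-0.035,-0.08],[0,0,0],1],[[0.14,-0.049,-0.08],[0,0,0],1],[[0.18,-0.063,-0.08],[0,0,0],1],[[0.203,-0.0706,-0.08],[0,0,0],1],[[0.203,-0.0706,-0.08],[0,0,0],1]]'

```text
time_s: 16.3
tcp_pos: [0.6012, -0.325, 0.2646]
eef_rot: [-180.0, -0.0, -112.6]
contact_force: [-0.2, 1.0, -2.2]
gripper_width: 0.0176
```

Call:
step_arm --increments '[[[0,0,0.02],[0,0,0],1],[[0,0,0.04],[0,0,0],1],[[0,0,0.055],[0,0,0],1],[[0,0,0.055],[0,0,0],1],[[0,0,0.055],[0,0,0],1]]'

```text
time_s: 16.8
tcp_pos: [0.6022, -0.3215, 0.2104]
eef_rot: [-180.0, -0.0, -112.4]
contact_force: [0.4, -0.2, -0.8]
gripper_width: 0.018
```

Run:
```python
from tipz import *
b=Cam("side")
cv2.imwrite("pics/s6.png",cv2.resize(b.im[260:370,310:410,::-1],None,fx=5,fy=5,interpolation=cv2.INTER_CUBIC))
print(r.get_state()["contact_force"])
go([0.6018,-0.3218,0.205],-112.5)
```

```text
[-0.3738805  -0.46327494 -1.6482318 ]
t 16.85 tcp [ 0.6024 -0.3217  0.211 ] rot [-1.7990e+02 -1.0000e-02 -1.1242e+02] shift [0.0004 0.0006 0.006 ] turn [-0.0018 -0.0001  0.0014] deg [-0.1 -0.   0.1]
```

View pics/s6.png

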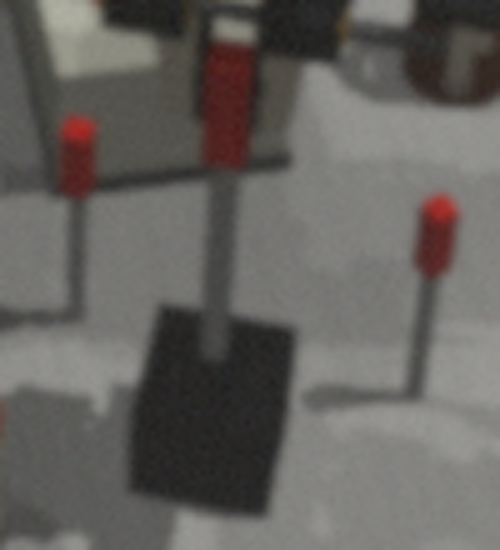

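Call:
step_arm --increments '[[[0,0.0005,0.006],[0,0,0],1],[[0,0.0005,0.01],[0,0,0],1],[[0,0.0005,0.014],[0,0,0],1],[[0,0.0005,0.018],[0,0,0],1],[[0,0.0005,0.021],[0,0,0],1],[[0,0.0005,0.021],[0,0,0],1]]'

```text
time_s: 17.45
tcp_pos: [0.6015, -0.3216, 0.188]
eef_rot: [-180.0, 0.0, -112.5]
contact_force: [2.2, 0.9, -2.5]
gripper_width: 0.0178
```

Going in (~9 mm deep, little force).

Call:
step_arm --increments '[[[0,0,0.006],[0,0,0],1],[[0,0,0.012],[0,0,0],1],[[0,0,0.018],[0,0,0],1],[[0,0,0.024],[0,0,0],1],[[0,0,0.029],[0,0,0],1],[[0,0,0.033],[0,0,0],1],[[0,0,0.033],[0,0,0],1]]'

```text
time_s: 18.15
tcp_pos: [0.6013, -0.3215, 0.1547]
eef_rot: [180.0, 0.0, -112.5]
contact_force: [4.3, -0.0, -4.3]
gripper_width: 0.0176
```

Call:
step_arm --increments '[[[0,0,0.002],[0,0,0],1],[[0,0,0.004],[0,0,0],1],[[0,0,0.004],[0,0,0],1]]'

```text
time_s: 18.45
tcp_pos: [0.6013, -0.3216, 0.1515]
eef_rot: [-180.0, 0.0, -112.5]
contact_force: [3.6, 0.9, -0.6]
gripper_width: 0.0178
```

Call:
step_arm --increments '[[[0,0,0],[0,0,0],0.7],[[0,0,0],[0,0,0],0.5],[[0,0,0],[0,0,0],0.3],[[0,0,0],[0,0,0],0],[[0,0,0],[0,0,0],0],[[0,0,0],[0,0,0],0],[[0,0,0],[0,0,0],0],[[0,0,-0.02],[0,0,0],0],[[0,0,-0.06],[0,0,0],0],[[0,0,-0.1],[0,0,0],0]]'

```text
time_s: 19.45
tcp_pos: [0.6007, -0.3215, 0.252]
eef_rot: [179.9, -0.0, -112.5]
contact_force: [0.9, -0.4, 0.0]
gripper_width: 0.0867
```

Run:
```python
from h import *
b=Cam("side","s7")
```

```text
(no output)
```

View pics/s7.png

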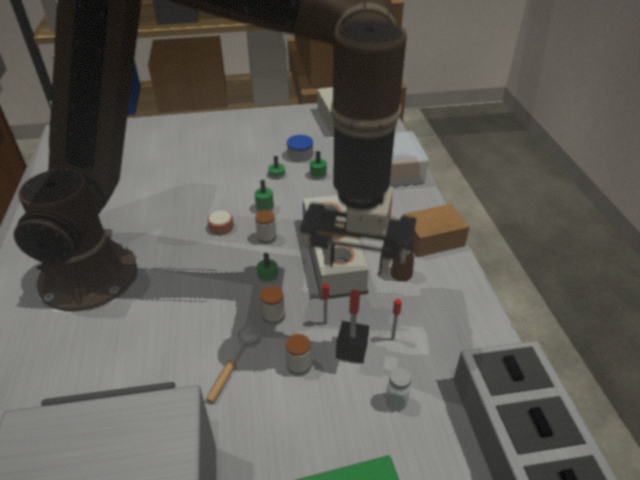

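```bash
cat > disc.py <<'E'
from h import *
def disc(c,z,uv,rad=18,lo=None):
    "bright green disc centre in the top view, plane z, near uv"
    H=hsv(c.im); m=(H[...,0]>50)&(H[...,0]<80)&(H[...,1]>100); k=np.zeros(m.shape,np.uint8); cv2.circle(k,tuple(int(x) for x in uv),rad,1,-1); m&=k>0
    v=H[...,2][m]; t=0.65*np.percentile(v,90) if lo is None else lo
    m&=H[...,2]>t
    mm=cv2.morphologyEx(m.astype(np.uint8),cv2.MORPH_CLOSE,np.ones((3,3)))
    cs,_=cv2.findContours(mm,cv2.RETR_EXTERNAL,cv2.CHAIN_APPROX_NONE); ct=max(cs,key=cv2.contourArea)
    ct=cv2.convexHull(ct); e=cv2.minEnclosingCircle(ct); M=cv2.moments(ct); cen=(M['m10']/M['m00'],M['m01']/M['m00'])
    print("circ",np.round(e[0],2),round(e[1],2),"hull cen",np.round(cen,2),"->",c.pt(*cen,z).round(4), c.pt(*e[0],z).round(4)); return c.pt(*cen,z)
def lid(c,z,uv,rad=18):
    H=hsv(c.im); m=(H[...,0]>3)&(H[...,0]<20)&(H[...,1]>110)&(H[...,2]>50); k=np.zeros(m.shape,np.uint8); cv2.circle(k,tuple(int(x) for x in uv),rad,1,-1); m&=k>0
    cs,_=cv2.findContours(m.astype(np.uint8),cv2.RETR_EXTERNAL,cv2.CHAIN_APPROX_NONE); ct=cv2.convexHull(max(cs,key=cv2.contourArea)); e=cv2.minEnclosingCircle(ct); M=cv2.moments(ct); cen=(M['m10']/M['m00'],M['m01']/M['m00'])
    print("lid circ",np.round(e[0],2),round(e[1],2),"cen",np.round(cen,2),"->",c.pt(*cen,z).round(4)); return c.pt(*cen,z)
E
python3 - <<'E'
from disc import *
c=Cam("top"); c.im=cv2.imread("pics/top0.png")[:,:,::-1].copy()
for z,uv in((.046,(178,214)),(.026,(169,265)),(.056,(232,286)),(.036,(343,291))): disc(c,z,uv)
for uv in((284,288),(399,290),(458,273)): lid(c,.078,uv)
# wells: ring fit
H=hsv(c.im); m=(H[...,0]>8)&(H[...,0]<22)&(H[...,1]>70)&(H[...,2]>120)
for uv in((287,219),(322,219),(358,218)):
    k=np.zeros(m.shape,np.uint8); cv2.circle(k,uv,18,1,-1); p=np.argwhere(m&(k>0))[:,::-1].astype(np.float32)
    e=cv2.fitEllipse(p); print(e, c.pt(*e[0],.08).round(4))
go([0.442,-0.072,0.20],-90)
E
```

```text
circ [176.18 213.66] 10.27 hull cen [176.16 213.64] -> [0.6299 0.3349 0.046 ] [0.6298 0.3349 0.046 ]
circ [167.91 265.12] 10.16 hull cen [167.94 265.09] -> [0.5044 0.3592 0.026 ] [0.5044 0.3592 0.026 ]
circ [230.89 285.54] 10.5 hull cen [230.92 285.64] -> [0.4545 0.1987 0.056 ] [0.4548 0.1988 0.056 ]
circ [342.95 290.81] 10.24 hull cen [343.01 290.85] -> [ 0.4407 -0.0721  0.036 ] [ 0.4408 -0.0719  0.036 ]
lid circ [283.88 287.87] 10.35 cen [284.01 287.93] -> [0.4496 0.0695 0.078 ]
lid circ [398.84 290.6 ] 10.46 cen [398.84 290.59] -> [ 0.4428 -0.2022  0.078 ]
lid circ [458.71 273.29] 10.42 cen [458.67 273.36] -> [ 0.4832 -0.344   0.078 ]
((286.3126220703125, 219.1366729736328), (27.15396499633789, 27.297122955322266), 55.168338775634766) [0.6128 0.0639 0.08  ]
((322.0811462402344, 218.75775146484375), (27.26047134399414, 27.338716506958008), 12.47365951538086) [ 0.6135 -0.0212  0.08  ]
((357.9334411621094, 218.20529174804688), (27.25522232055664, 27.36825180053711), 91.95591735839844) [ 0.6145 -0.1064  0.08  ]
t 19.55 tcp [ 0.6038 -0.3231  0.2587] rot [-1.7940e+02 -2.0000e-02 -1.1242e+02] shift [-0.1704  0.2459  0.0561] turn [-0.0102 -0.0024 -0.3914] deg [ -0.6  -0.1 -22.4]
```

Call:
step_arm --increments '[[[-0.015,0.024,0],[0,0,-0.05],0],[[-0.035,0.05,0],[0,0,-0.1],0],[[-0.055,0.08,0],[0,0,-0.15],0],[[-0.075,0.108,0],[0,0,-0.2],0],[[-0.095,0.138,0.01],[0,0,-0.25],0],[[-0.115,0.166,0.02],[0,0,-0.3],0],[[-0.135,0.195,0.03],[0,0,-0.35],0],[[-0.155,0.224,0.04],[0,0,-0.391],0],[[-0.17,0.246,0.05],[0,0,-0.391],0],[[-0.17,0.246,0.05],[0,0,-0.391],0]]'

```text
time_s: 20.55
tcp_pos: [0.4366, -0.069, 0.2008]
eef_rot: [180.0, 0.0, -89.9]
contact_force: [-0.6, 0.1, 1.0]
gripper_width: 0.0878
```

Run:
```python
from h import *
b=Cam("side","s8");a=Cam("top","t8")
go([0.4408,-0.072,0.12],-90)
```

```text
t 20.65 tcp [ 0.4389 -0.0702  0.202 ] rot [-179.94    0.    -89.96] shift [ 0.0019 -0.0018  0.082 ] turn [-0.001   0.0001  0.0007] deg [-0.1  0.   0. ]
```

View pics/s8.png

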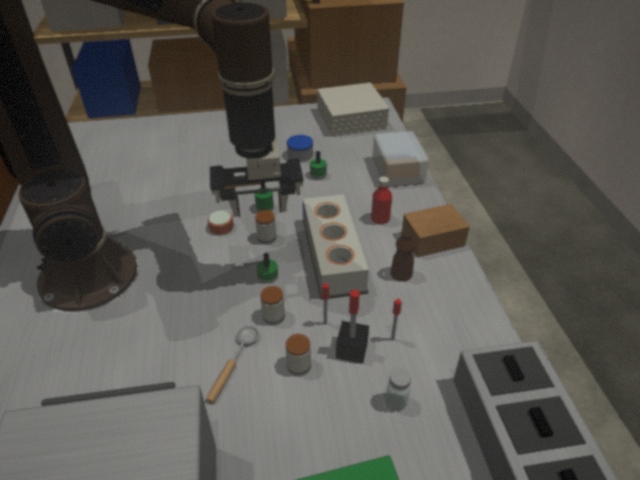

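View pics/t8.png

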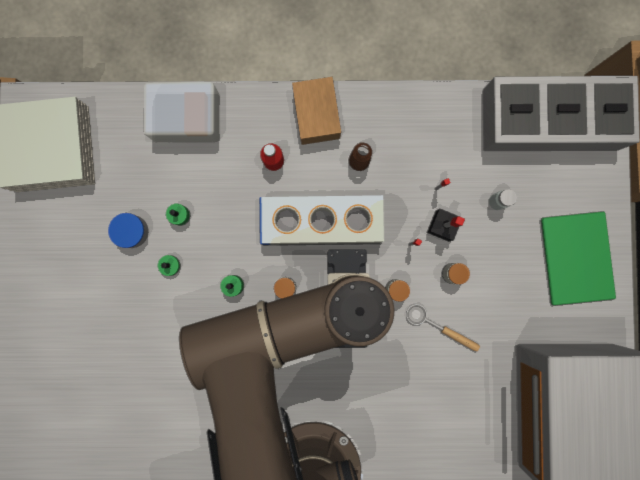

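Call:
step_arm --increments '[[[0.002,-0.002,0.02],[0,0,0],0],[[0.002,-0.002,0.05],[0,0,0],0],[[0.002,-0.002,0.08],[0,0,0],0],[[0.002,-0.002,0.1],[0,0,0],0],[[0.002,-0.002,0.12],[0,0,0],0],[[0.002,-0.002,0.135],[0,0,0],0],[[0.002,-0.002,0.147],[0,0,0],0],[[0.002,-0.002,0.152],[0,0,0],0],[[0.002,-0.002,0.152],[0,0,0],0]]'

```text
time_s: 21.55
tcp_pos: [0.441, -0.0731, 0.0491]
eef_rot: [179.9, -0.0, -90.1]
contact_force: [0.2, 0.3, 0.7]
gripper_width: 0.0879
```

Run:
```python
from h import *
b=Cam("side"); cv2.imwrite("pics/s9.png",cv2.resize(b.im[190:310,200:340,::-1],None,fx=5,fy=5,interpolation=cv2.INTER_CUBIC))
go([0.4408,-0.072,0.05],-90)
```

```text
t 21.6 tcp [ 0.4413 -0.0729  0.0497] rot [ 1.7999e+02 -1.0000e-02 -9.0090e+01] shift [-0.0009  0.0005 -0.0003] turn [ 0.0002 -0.0002 -0.0015] deg [ 0.  -0.  -0.1]
```

View pics/s9.png

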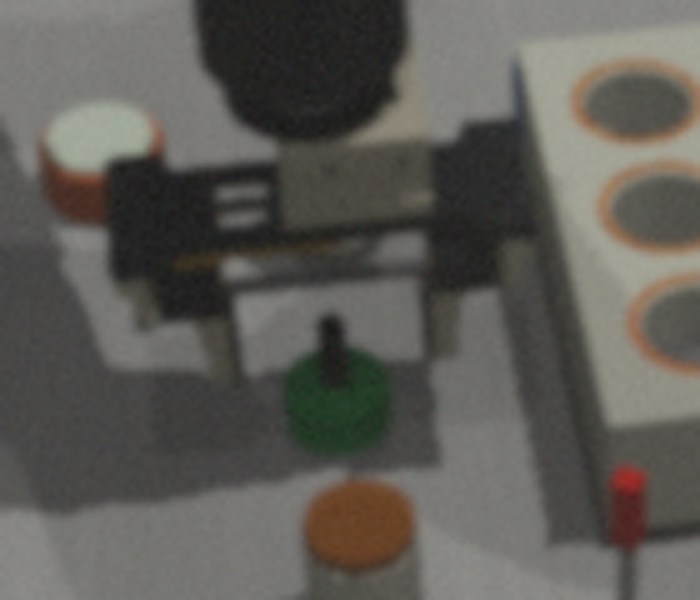

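Call:
step_arm --increments '[[[-0.001,0,0],[0,0,0],0.7],[[-0.001,0,0],[0,0,0],1],[[-0.001,0,0],[0,0,0],1],[[-0.001,0,0],[0,0,0],1],[[-0.001,0,0],[0,0,0],1],[[-0.001,0,0],[0,0,0],1],[[-0.001,0,0],[0,0,0],1],[[-0.001,0,0],[0,0,0],1],[[-0.001,0,0],[0,0,0],1],[[-0.001,0,0],[0,0,0],1]]' --force 30

```text
time_s: 22.6
tcp_pos: [0.4408, -0.0716, 0.0495]
eef_rot: [180.0, -0.0, -90.1]
contact_force: [-1.3, 0.5, 1.2]
gripper_width: 0.013
```

Call:
step_arm --increments '[[[0,0,0],[0,0,0],1],[[0,0,0],[0,0,0],1],[[0,0,0],[0,0,0],1]]'

```text
time_s: 22.9
tcp_pos: [0.4408, -0.0716, 0.0495]
eef_rot: [180.0, -0.0, -90.1]
contact_force: [-0.7, -0.1, 0.4]
gripper_width: 0.0134
```

Call:
step_arm --increments '[[[0,0,-0.02],[0,0,0],1],[[0,0,-0.05],[0,0,0],1],[[0,0,-0.08],[0,0,0],1],[[0,0,-0.105],[0,0,0],1],[[-0.02,-0.025,-0.11],[0,0,0],1],[[-0.045,-0.057,-0.11],[0,0,0],1],[[-0.07,-0.09,-0.11],[0,0,0],1],[[-0.095,-0.12,-0.11],[0,0,0],1],[[-0.12,-0.152,-0.11],[0,0,0],1],[[-0.135,-0.172,-0.11],[0,0,0],1]]'

```text
time_s: 23.9
tcp_pos: [0.6147, 0.065, 0.1587]
eef_rot: [180.0, -0.0, -90.0]
contact_force: [-0.6, -0.6, -2.0]
gripper_width: 0.013
```

Call:
step_arm --increments '[[[0,0,0],[0,0,0],1],[[0,0,0],[0,0,0],1],[[0,0,0],[0,0,0],1]]'

```text
time_s: 24.2
tcp_pos: [0.612, 0.0627, 0.1592]
eef_rot: [179.9, -0.0, -90.1]
contact_force: [-1.1, -0.7, -1.4]
gripper_width: 0.0132
```

Run:
```python
from h import *
b=Cam("side"); cv2.imwrite("pics/s10.png",cv2.resize(b.im[120:260,250:400,::-1],None,fx=5,fy=5,interpolation=cv2.INTER_CUBIC))
a=Cam("top"); cv2.imwrite("pics/t10.png",cv2.resize(a.im[160:300,230:400,::-1],None,fx=4,fy=4,interpolation=cv2.INTER_CUBIC))
print(r.get_state()["contact_force"])
go([0.6131,0.0636,0.16],-90)
```

```text
[ 0.82334684  0.30105044 -1.78273603]
t 24.3 tcp [0.6123 0.0626 0.1598] rot [ 1.800e+02  1.000e-02 -9.009e+01] shift [-0.001  -0.0008 -0.0002] turn [ 0.      0.0001 -0.0016] deg [ 0.   0.  -0.1]
```

View pics/s10.png

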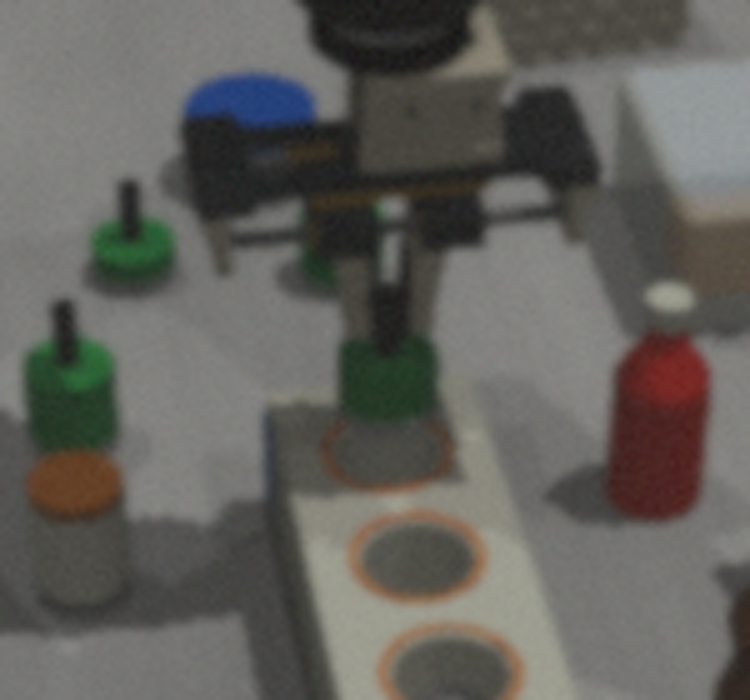

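View pics/t10.png

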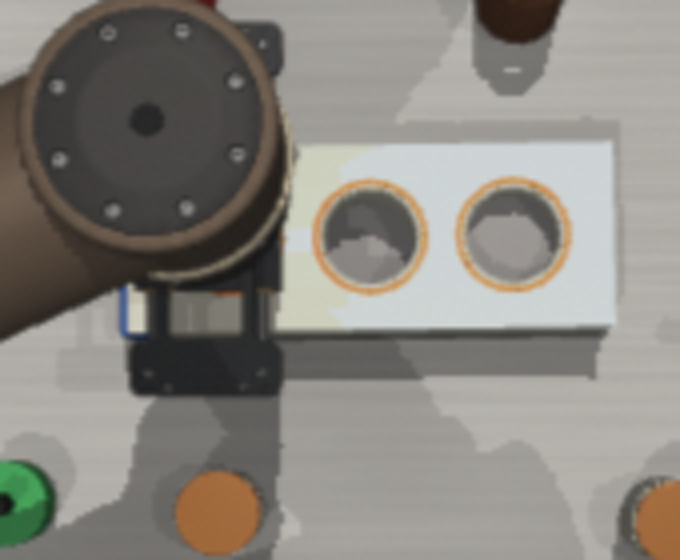

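Call:
step_arm --increments '[[[-0.001,-0.001,0.008],[0,0,0],1],[[-0.001,-0.001,0.016],[0,0,0],1],[[-0.001,-0.001,0.024],[0,0,0],1],[[-0.001,-0.001,0.029],[0,0,0],1],[[-0.001,-0.001,0.033],[0,0,0],1],[[-0.001,-0.001,0.035],[0,0,0],1],[[-0.001,-0.001,0.035],[0,0,0],1]]'

```text
time_s: 25.0
tcp_pos: [0.6139, 0.0642, 0.1242]
eef_rot: [180.0, -0.0, -90.1]
contact_force: [0.7, -0.7, -2.2]
gripper_width: 0.0131
```

Call:
step_arm --increments '[[[0,0.0005,0.005],[0,0,0],1],[[0,0.0005,0.01],[0,0,0],1],[[0,0.0005,0.015],[0,0,0],1],[[0,0.0005,0.02],[0,0,0],1],[[0,0.0005,0.025],[0,0,0],1],[[0,0.0005,0.03],[0,0,0],1],[[0,0.0005,0.034],[0,0,0],1],[[0,0.0005,0.037],[0,0,0],1],[[0,0.0005,0.037],[0,0,0],1]]'

```text
time_s: 25.9
tcp_pos: [0.6132, 0.0642, 0.087]
eef_rot: [180.0, -0.0, -90.1]
contact_force: [-0.0, -0.1, -1.5]
gripper_width: 0.0132
```

Call:
step_arm --increments '[[[0,0,0.001],[0,0,0],1],[[0,0,0.003],[0,0,0],1],[[0,0,0.003],[0,0,0],1]]'

```text
time_s: 26.2
tcp_pos: [0.6134, 0.0642, 0.0844]
eef_rot: [180.0, 0.0, -90.1]
contact_force: [-0.7, 0.2, -1.3]
gripper_width: 0.0134
```

Call:
step_arm --increments '[[[0,0,0],[0,0,0],0.7],[[0,0,0],[0,0,0],0.6],[[0,0,0],[0,0,0],0.6],[[0,0,0],[0,0,0],0.6],[[0,0,-0.01],[0,0,0],0.5],[[0,0,-0.03],[0,0,0],0.4],[[0,0,-0.06],[0,0,0],0.2],[[0,0,-0.1],[0,0,0],0],[[0,0,-0.12],[0,0,0],0],[[0,0,-0.12],[0,0,0],0]]'

```text
time_s: 27.2
tcp_pos: [0.6155, 0.0647, 0.2095]
eef_rot: [-179.6, 0.1, -90.0]
contact_force: [-0.1, 0.7, -0.2]
gripper_width: 0.0774
```

Run:
```python
from disc import *
b=Cam("side","s11"); cv2.imwrite("pics/s11.png",cv2.resize(b.im[120:260,250:400,::-1],None,fx=5,fy=5,interpolation=cv2.INTER_CUBIC))
a=Cam("top","t11"); disc(a,.056,(231,285.5)); disc(a,.026,(168,265))
go([0.4546,0.1987,0.20],-90)
```

```text
circ [230.72 285.31] 10.41 hull cen [230.87 285.43] -> [0.455  0.1989 0.056 ] [0.4553 0.1992 0.056 ]Traceback (most recent call last):
  File "<stdin>", line 3, in <module>
  File "disc.py", line 5, in disc
    v=H[...,2][m]; t=0.65*np.percentile(v,90) if lo is None else lo
                          ~~~~~~~~~~~~~^^^^^^
    return _quantile_unchecked(
        a, q, axis, out, overwrite_input, method, keepdims, weights)
    return _ureduce(a,
                    func=_quantile_ureduce_func,
    ...<5 lines>...
                    overwrite_input=overwrite_input,
                    method=method)
    r = func(a, **kwargs)
    result = _quantile(arr,
                       quantiles=q,
    ...<2 lines>...
                       out=out,
                       weights=wgt)
    previous = arr[previous_indexes]
               ~~~^^^^^^^^^^^^^^^^^^
IndexError: index 0 is out of bounds for axis 0 with size 0
```

View pics/s11.png

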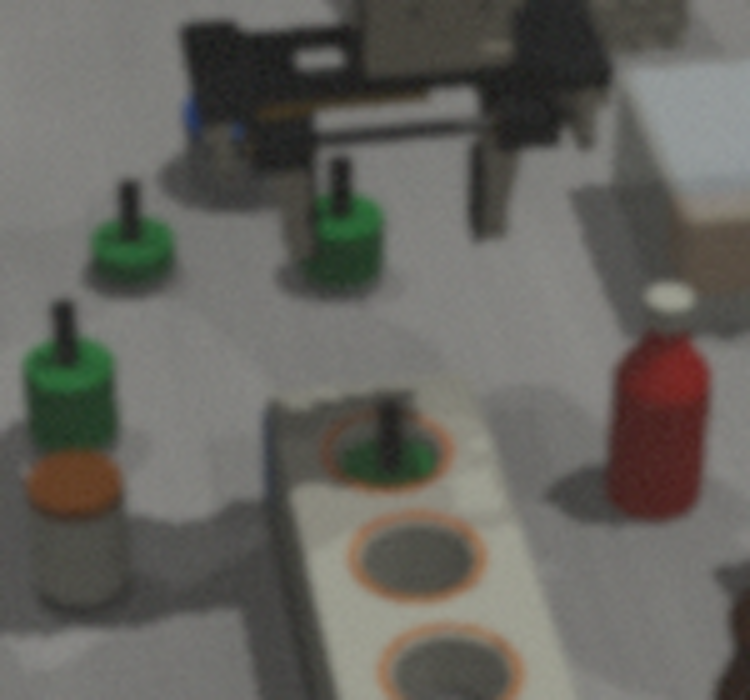

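View pics/t11.png

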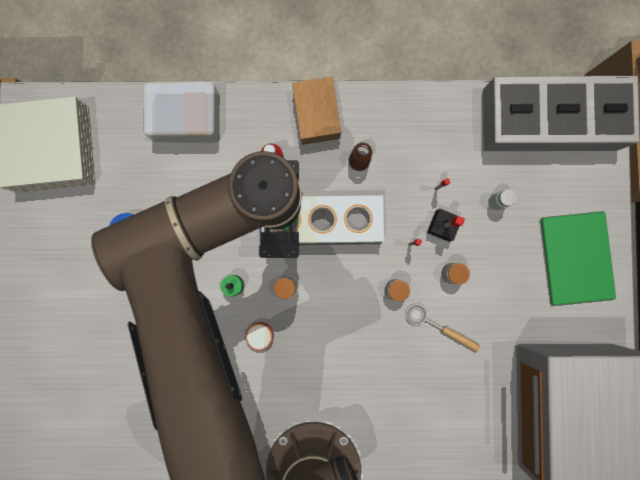

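Run:
```python
from h import *
go([0.4548,0.1988,0.15],-90)
```

```text
t 27.3 tcp [0.6135 0.0644 0.2055] rot [-1.7992e+02  5.0000e-02 -9.0060e+01] shift [-0.1342  0.1589  0.0554] turn [-0.0013  0.0008 -0.0011] deg [-0.1  0.  -0.1]
```

Call:
step_arm --increments '[[[-0.02,0.025,0],[0,0,0],0],[[-0.045,0.055,0],[0,0,0],0],[[-0.07,0.085,0],[0,0,0],0],[[-0.095,0.115,0],[0,0,0],0],[[-0.12,0.143,0.01],[0,0,0],0],[[-0.134,0.159,0.03],[0,0,0],0],[[-0.134,0.159,0.055],[0,0,0],0],[[-0.134,0.159,0.08],[0,0,0],0],[[-0.134,0.159,0.1],[0,0,0],0],[[-0.134,0.159,0.1],[0,0,0],0]]'

```text
time_s: 28.3
tcp_pos: [0.4524, 0.1967, 0.1014]
eef_rot: [179.7, -0.3, -90.1]
contact_force: [0.4, 0.1, -0.7]
gripper_width: 0.0877
```

Run:
```python
from h import *
b=Cam("side"); cv2.imwrite("pics/s12.png",cv2.resize(b.im[130:250,200:340,::-1],None,fx=5,fy=5,interpolation=cv2.INTER_CUBIC))
go([0.4548,0.1988,0.07],-90)
```

```text
t 28.35 tcp [0.4535 0.1974 0.1031] rot [179.82  -0.18 -90.06] shift [-0.0015 -0.0014  0.0331] turn [ 0.0031 -0.0031 -0.001 ] deg [ 0.2 -0.2 -0.1]
```

View pics/s12.png

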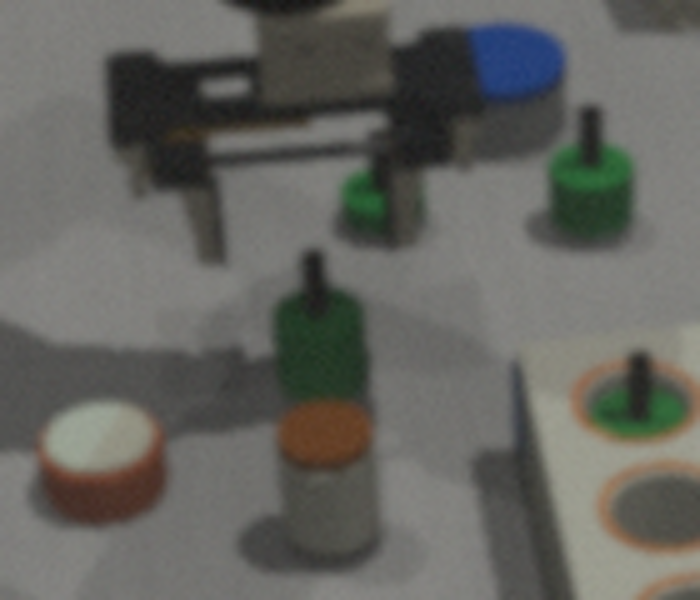

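Call:
step_arm --increments '[[[-0.0005,0,0.01],[0,0,0],0],[[-0.0005,0,0.02],[0,0,0],0],[[-0.0005,0,0.03],[0,0,0],0],[[-0.0005,0,0.0345],[0,0,0],0],[[-0.0005,0,0.0345],[0,0,0],0],[[-0.0005,0,0.0345],[0,0,0],0]]'

```text
time_s: 28.95
tcp_pos: [0.4547, 0.199, 0.0701]
eef_rot: [-180.0, -0.0, -90.1]
contact_force: [0.6, -0.2, 0.4]
gripper_width: 0.087
```

Run:
```python
from h import *
go([0.4548,0.1988,0.07],-90)
```

```text
t 28.95 tcp [0.4547 0.199  0.0701] rot [-1.800e+02 -1.000e-02 -9.005e+01] shift [ 0.0002 -0.0001  0.0001] turn [-0.     -0.0001 -0.0009] deg [-0.  -0.  -0.1]
```

Call:
step_arm --increments '[[[0,0,0],[0,0,0],0.7],[[0,0,0],[0,0,0],1],[[0,0,0],[0,0,0],1],[[0,0,0],[0,0,0],1],[[0,0,0],[0,0,0],1],[[0,0,0],[0,0,0],1],[[0,0,0],[0,0,0],1],[[0,0,0],[0,0,0],1],[[0,0,0],[0,0,0],1],[[0,0,0],[0,0,0],1]]' --force 30

```text
time_s: 29.95
tcp_pos: [0.4546, 0.1989, 0.0701]
eef_rot: [-180.0, 0.0, -90.1]
contact_force: [0.4, -0.1, -0.0]
gripper_width: 0.0131
```

Call:
step_arm --increments '[[[0,0,0],[0,0,0],1],[[0,0,0],[0,0,0],1],[[0,0,0],[0,0,0],1],[[0,0,-0.015],[0,0,0],1],[[0,0,-0.035],[0,0,0],1],[[0,0,-0.06],[0,0,0],1],[[0,0,-0.085],[0,0,0],1],[[0,0,-0.11],[0,0,0],1],[[0,0,-0.125],[0,0,0],1],[[0,0,-0.125],[0,0,0],1]]'

```text
time_s: 30.95
tcp_pos: [0.4555, 0.1997, 0.1971]
eef_rot: [-179.8, 0.1, -90.0]
contact_force: [-0.3, 0.0, -1.8]
gripper_width: 0.0136
```

Call:
step_arm --increments '[[[0.02,-0.015,0],[0,0,0],1],[[0.05,-0.036,0],[0,0,0],1],[[0.08,-0.058,0],[0,0,0],1],[[0.11,-0.08,0],[0,0,0],1],[[0.14,-0.101,0],[0,0,0],1],[[0.17,-0.122,0],[0,0,0],1],[[0.2,-0.144,0],[0,0,0],1],[[0.2204,-0.1588,0],[0,0,0],1],[[0.2204,-0.1588,0],[0,0,0],1],[[0.2204,-0.1588,0.01],[0,0,0],1]]'

```text
time_s: 31.95
tcp_pos: [0.6134, -0.0222, 0.1842]
eef_rot: [180.0, 0.0, -90.1]
contact_force: [0.5, 0.1, -1.8]
gripper_width: 0.013
```

Call:
step_arm --increments '[[[0,0,0],[0,0,0],1],[[0,0,0],[0,0,0],1],[[0,0,0],[0,0,0],1]]'

```text
time_s: 32.25
tcp_pos: [0.613, -0.0209, 0.1852]
eef_rot: [-180.0, 0.0, -90.0]
contact_force: [-0.4, -0.0, -1.2]
gripper_width: 0.0128
```

Run:
```python
from h import *
b=Cam("side"); cv2.imwrite("pics/s13.png",cv2.resize(b.im[140:280,260:410,::-1],None,fx=5,fy=5,interpolation=cv2.INTER_CUBIC))
go([0.6135,-0.0212,0.18],-90)
```

```text
t 32.3 tcp [ 0.6131 -0.021   0.1854] rot [-1.7997e+02  1.0000e-02 -8.9990e+01] shift [ 0.0002 -0.0004  0.0054] turn [-0.0006  0.0001  0.0001] deg [-0.  0.  0.]
```

View pics/s13.png

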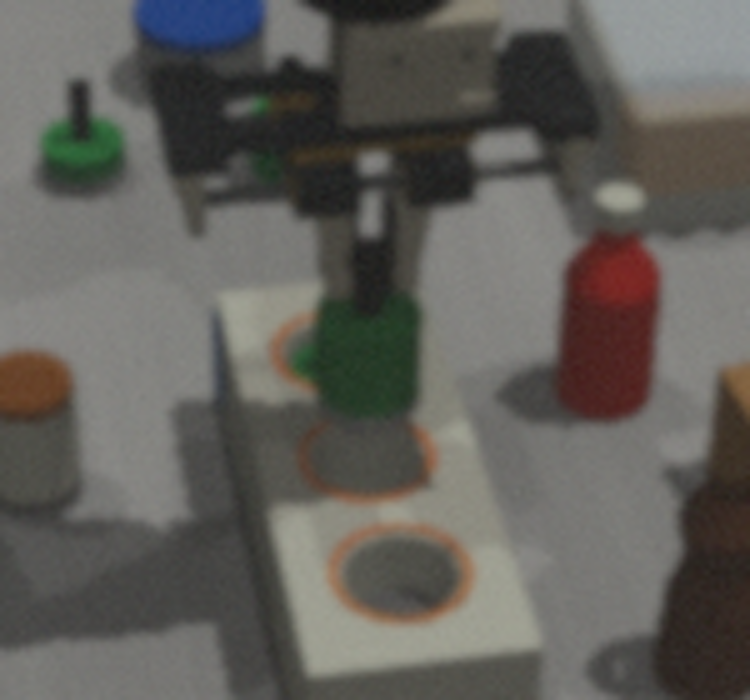

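Call:
step_arm --increments '[[[0,-0.0003,0.01],[0,0,0],1],[[0,-0.0003,0.02],[0,0,0],1],[[0,-0.0003,0.028],[0,0,0],1],[[0,-0.0003,0.034],[0,0,0],1],[[0,-0.0003,0.038],[0,0,0],1],[[0,-0.0003,0.042],[0,0,0],1],[[0,-0.0003,0.042],[0,0,0],1]]'

```text
time_s: 33.0
tcp_pos: [0.6132, -0.0217, 0.1425]
eef_rot: [180.0, -0.0, -90.1]
contact_force: [-1.1, 0.2, -1.3]
gripper_width: 0.013
```

Entering freely. Continue down to ≈0.085.

Call:
step_arm --increments '[[[0,0,0.008],[0,0,0],1],[[0,0,0.016],[0,0,0],1],[[0,0,0.024],[0,0,0],1],[[0,0,0.032],[0,0,0],1],[[0,0,0.04],[0,0,0],1],[[0,0,0.047],[0,0,0],1],[[0,0,0.052],[0,0,0],1],[[0,0,0.055],[0,0,0],1],[[0,0,0.055],[0,0,0],1]]'

```text
time_s: 33.9
tcp_pos: [0.6133, -0.0217, 0.0876]
eef_rot: [180.0, -0.0, -90.1]
contact_force: [0.2, -0.3, -1.6]
gripper_width: 0.0129
```

Call:
step_arm --increments '[[[0,0,0.001],[0,0,0],1],[[0,0,0.002],[0,0,0],1],[[0,0,0.002],[0,0,0],1]]'

```text
time_s: 34.2
tcp_pos: [0.6135, -0.0216, 0.0862]
eef_rot: [-180.0, 0.0, -90.1]
contact_force: [0.4, -0.4, -1.8]
gripper_width: 0.0136
```

Call:
step_arm --increments '[[[0,0,0.001],[0,0,0],1],[[0,0,0.002],[0,0,0],1],[[0,0,0.002],[0,0,0],1],[[0,0,0.002],[0,0,0],0.7],[[0,0,0.002],[0,0,0],0.6],[[0,0,0.002],[0,0,0],0.6],[[0,0,0.002],[0,0,0],0.6],[[0,0,-0.01],[0,0,0],0.5],[[0,0,-0.04],[0,0,0],0.3],[[0,0,-0.08],[0,0,0],0]]'

```text
time_s: 35.2
tcp_pos: [0.6124, -0.0219, 0.1661]
eef_rot: [179.8, -0.0, -90.1]
contact_force: [1.7, -0.0, 0.3]
gripper_width: 0.0539
```

Call:
step_arm --increments '[[[0,0,-0.035],[0,0,0],0],[[0,0,-0.035],[0,0,0],0],[[0,0,-0.035],[0,0,0],0]]'

```text
time_s: 35.5
tcp_pos: [0.614, -0.0215, 0.203]
eef_rot: [-179.8, 0.1, -90.1]
contact_force: [-0.9, -0.3, 0.2]
gripper_width: 0.0774
```

Run:
```python
from disc import *
b=Cam("side"); cv2.imwrite("pics/s14.png",cv2.resize(b.im[130:280,240:400,::-1],None,fx=5,fy=4,interpolation=cv2.INTER_CUBIC))
a=Cam("top","t14"); 
go([0.5044,0.3592,0.20],-90)
disc(a,.026,(168,265))
```

```text
t 35.6 tcp [ 0.6129 -0.0217  0.2007] rot [179.95   0.   -90.07] shift [-0.3807  0.1089  0.0008] turn [ 0.0009  0.0001 -0.0011] deg [ 0.   0.  -0.1]
circ [166.5 267.5] 9.3 hull cen [165.43 269.45] -> [0.4937 0.3653 0.026 ] [0.4985 0.3627 0.026 ]
```

View pics/s14.png

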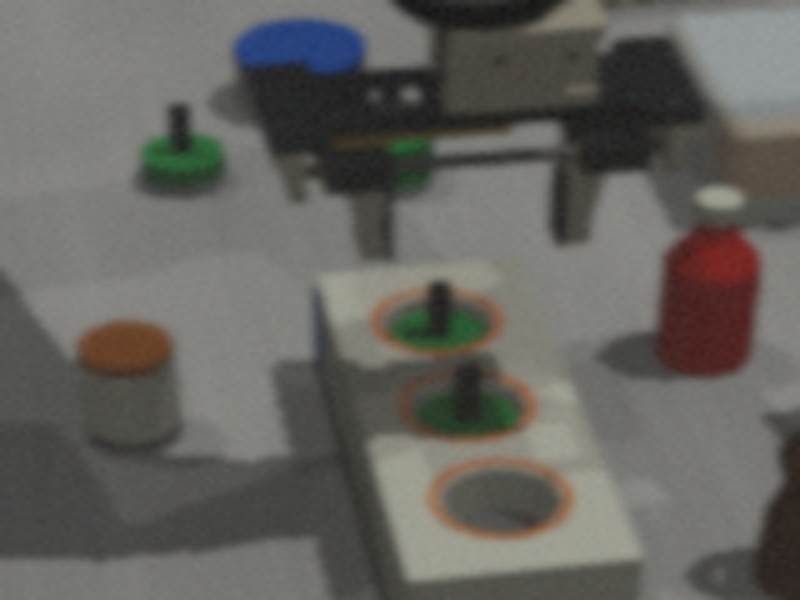

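View pics/t14.png

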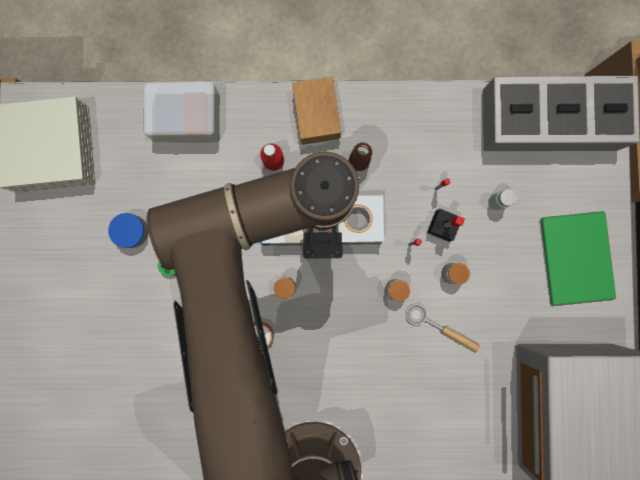

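Call:
step_arm --increments '[[[-0.025,0.007,0],[0,0,0],0],[[-0.065,0.019,0],[0,0,0],0],[[-0.11,0.032,0],[0,0,0],0],[[-0.155,0.045,0],[0,0,0],0],[[-0.2,0.057,0],[0,0,0],0],[[-0.245,0.07,0],[0,0,0],0],[[-0.29,0.083,0],[0,0,0],0],[[-0.33,0.095,0],[0,0,0],0],[[-0.365,0.105,0.01],[0,0,0],0],[[-0.381,0.109,0.03],[0,0,0],0]]'

```text
time_s: 36.6
tcp_pos: [0.5042, 0.3626, 0.1709]
eef_rot: [-179.9, 0.0, -89.9]
contact_force: [-0.0, 0.3, 0.1]
gripper_width: 0.0874
```

Call:
step_arm --increments '[[[0,0,0.03],[0,0,0],0],[[0,0,0.06],[0,0,0],0],[[0,0,0.08],[0,0,0],0],[[0,0,0.09],[0,0,0],0],[[0,0,0.09],[0,0,0],0]]'

```text
time_s: 37.1
tcp_pos: [0.504, 0.3584, 0.079]
eef_rot: [179.9, -0.2, -90.1]
contact_force: [0.6, -0.4, -0.1]
gripper_width: 0.0878
```

Run:
```python
from disc import *
b=Cam("side"); cv2.imwrite("pics/s15.png",cv2.resize(b.im[100:210,200:340,::-1],None,fx=5,fy=5,interpolation=cv2.INTER_CUBIC))
a=Cam("top","t15"); 
go([0.5044,0.3592,0.04],-90)
```

```text
t 37.2 tcp [0.5052 0.3596 0.0815] rot [-1.7998e+02 -1.0000e-02 -9.0040e+01] shift [0.0004 0.0008 0.0415] turn [-0.0003 -0.0001 -0.0007] deg [-0. -0. -0.]
```

View pics/s15.png

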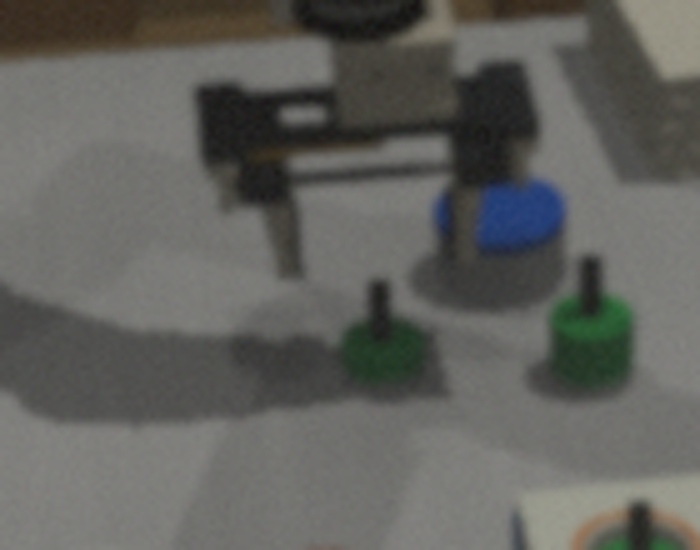

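View pics/t15.png

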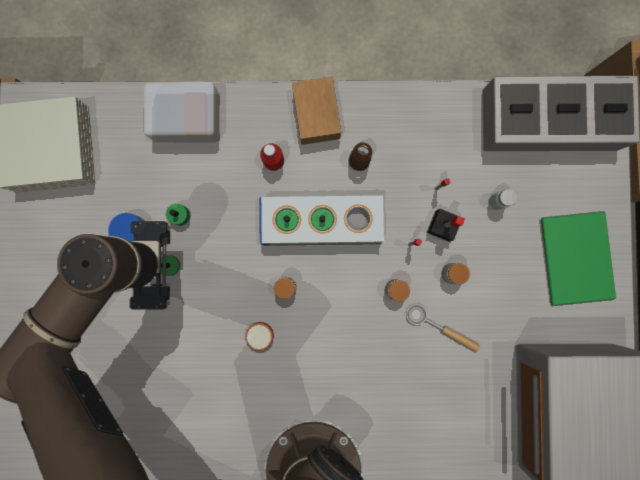

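Call:
step_arm --increments '[[[0.0004,0.0008,0.012],[0,0,0],0],[[0.0004,0.0008,0.024],[0,0,0],0],[[0.0004,0.0008,0.035],[0,0,0],0],[[0.0004,0.0008,0.0412],[0,0,0],0],[[0.0004,0.0008,0.0412],[0,0,0],0],[[0.0004,0.0008,0.0412],[0,0,0],0.5],[[0.0004,0.0008,0.0412],[0,0,0],1],[[0.0004,0.0008,0.0412],[0,0,0],1],[[0.0004,0.0008,0.0412],[0,0,0],1],[[0.0004,0.0008,0.0412],[0,0,0],1]]' --force 30

```text
time_s: 38.2
tcp_pos: [0.5041, 0.3592, 0.0401]
eef_rot: [-180.0, 0.0, -90.1]
contact_force: [-0.6, 0.1, -0.2]
gripper_width: 0.0531
```

Call:
step_arm --increments '[[[0,0,0],[0,0,0],1],[[0,0,0],[0,0,0],1],[[0,0,0],[0,0,0],1],[[0,0,0],[0,0,0],1],[[0,0,0],[0,0,0],1],[[0,0,0],[0,0,0],1],[[0,0,0],[0,0,0],1]]'

```text
time_s: 38.9
tcp_pos: [0.504, 0.359, 0.0398]
eef_rot: [180.0, -0.0, -90.1]
contact_force: [0.4, -0.6, -1.5]
gripper_width: 0.0132
```

Call:
step_arm --increments '[[[0,0,-0.015],[0,0,0],1],[[0,0,-0.035],[0,0,0],1],[[0,0,-0.06],[0,0,0],1],[[0,0,-0.085],[0,0,0],1],[[0,0,-0.11],[0,0,0],1],[[0,0,-0.13],[0,0,0],1],[[0,0,-0.13],[0,0,0],1],[[0,0,-0.13],[0,0,0],1]]'

```text
time_s: 39.7
tcp_pos: [0.5037, 0.359, 0.1696]
eef_rot: [180.0, 0.0, -90.1]
contact_force: [-0.4, -0.7, -2.4]
gripper_width: 0.0129
```

Run:
```python
from h import *
go([0.6145,-0.1067,0.17],-90)
```

```text
t 39.7 tcp [0.5037 0.359  0.1696] rot [ 1.7998e+02  3.0000e-02 -9.0070e+01] shift [ 0.4655 -0.1114 -0.0007] turn [ 0.0003  0.0004 -0.0013] deg [ 0.   0.  -0.1]
```

Call:
step_arm --increments '[[[0.02,-0.005,-0.005],[0,0,0],1],[[0.06,-0.014,-0.01],[0,0,0],1],[[0.105,-0.025,-0.01],[0,0,0],1],[[0.15,-0.036,-0.01],[0,0,0],1],[[0.195,-0.047,-0.01],[0,0,0],1],[[0.24,-0.057,-0.01],[0,0,0],1],[[0.285,-0.068,-0.01],[0,0,0],1],[[0.33,-0.079,-0.01],[0,0,0],1],[[0.375,-0.09,-0.01],[0,0,0],1],[[0.415,-0.1,-0.01],[0,0,0],1]]'

```text
time_s: 40.7
tcp_pos: [0.6028, -0.0589, 0.1786]
eef_rot: [179.9, -0.0, -90.1]
contact_force: [0.9, 1.0, -1.3]
gripper_width: 0.013
```

Call:
step_arm --increments '[[[0.03,-0.007,0],[0,0,0],1],[[0.0505,-0.0114,0],[0,0,0],1],[[0.0505,-0.0114,0.01],[0,0,0],1],[[0.0505,-0.0114,0.02],[0,0,0],1],[[0.0505,-0.0114,0.02],[0,0,0],1],[[0.0505,-0.0114,0.02],[0,0,0],1]]'

```text
time_s: 41.3
tcp_pos: [0.6145, -0.1059, 0.1591]
eef_rot: [179.9, -0.0, -90.0]
contact_force: [0.8, 0.4, -1.0]
gripper_width: 0.0131
```

Run:
```python
from h import *
b=Cam("side"); cv2.imwrite("pics/s16.png",cv2.resize(b.im[160:290,260:410,::-1],None,fx=5,fy=5,interpolation=cv2.INTER_CUBIC))
go([0.6145,-0.1067,0.12],-90)
```

```text
t 41.35 tcp [ 0.6149 -0.1058  0.1598] rot [ 1.7998e+02 -1.0000e-02 -8.9980e+01] shift [0.0009 0.0004 0.0398] turn [ 0.0004 -0.0002  0.0003] deg [ 0. -0.  0.]
```

View pics/s16.png

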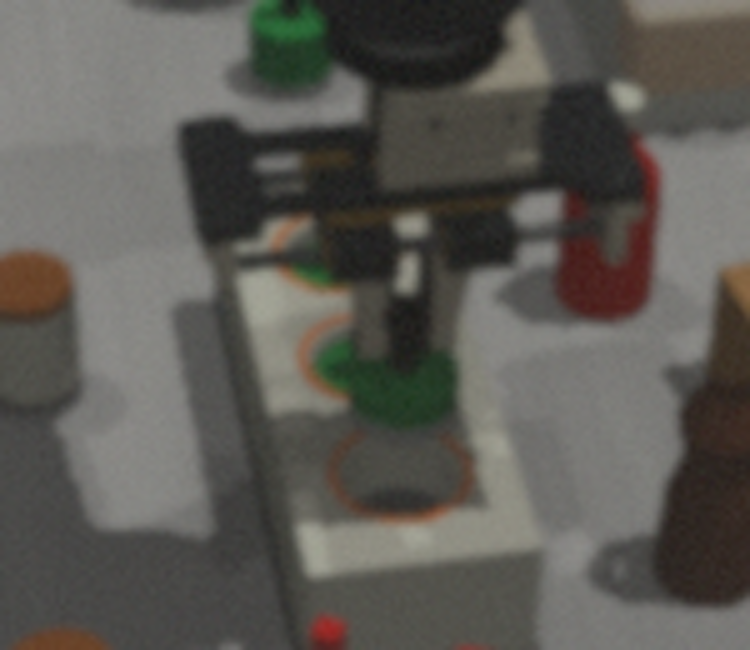

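Call:
step_arm --increments '[[[0.0008,0.0002,0.01],[0,0,0],1],[[0.0008,0.0002,0.02],[0,0,0],1],[[0.0008,0.0002,0.028],[0,0,0],1],[[0.0008,0.0002,0.036],[0,0,0],1],[[0.0008,0.0002,0.042],[0,0,0],1],[[0.0008,0.0002,0.047],[0,0,0],1],[[0.0008,0.0002,0.047],[0,0,0],1]]'

```text
time_s: 42.05
tcp_pos: [0.6144, -0.1074, 0.112]
eef_rot: [179.9, -0.0, -90.1]
contact_force: [-0.0, 0.2, -1.0]
gripper_width: 0.0132
```

Call:
step_arm --increments '[[[0,0,0.006],[0,0,0],1],[[0,0,0.012],[0,0,0],1],[[0,0,0.018],[0,0,0],1],[[0,0,0.023],[0,0,0],1],[[0,0,0.026],[0,0,0],1],[[0,0,0.028],[0,0,0],1],[[0,0,0.028],[0,0,0],1]]'

```text
time_s: 42.75
tcp_pos: [0.6147, -0.1074, 0.0846]
eef_rot: [180.0, -0.0, -90.1]
contact_force: [-0.1, 0.2, -1.3]
gripper_width: 0.0129
```

Call:
step_arm --increments '[[[0,0,0.0005],[0,0,0],0.7],[[0,0,0.0005],[0,0,0],0.6],[[0,0,0.0005],[0,0,0],0.6],[[0,0,0.0005],[0,0,0],0.6],[[0,0,-0.01],[0,0,0],0.5],[[0,0,-0.04],[0,0,0],0.3],[[0,0,-0.08],[0,0,0],0],[[0,0,-0.115],[0,0,0],0],[[0,0,-0.115],[0,0,0],0],[[0,0,-0.115],[0,0,0],0]]'

```text
time_s: 43.75
tcp_pos: [0.6153, -0.1072, 0.2017]
eef_rot: [-179.8, 0.0, -90.1]
contact_force: [0.3, 0.9, -0.4]
gripper_width: 0.0774
```

Run:
```python
from disc import *
b=Cam("side","s17")
a=Cam("top","t17"); 
for uv in((284,288),(399,290),(458,273)): 
    try: lid(a,.078,uv)
    except Exception as e: print(uv,e)
go([0.4828,-0.344,0.2],-90)
```

```text
lid circ [293.5 286.5] 3.54 cen [293.45 287.18] -> [0.4513 0.0471 0.078 ]
lid circ [398.75 290.42] 10.38 cen [398.81 290.43] -> [ 0.4432 -0.2022  0.078 ]
lid circ [458.58 273.29] 10.35 cen [458.5  273.35] -> [ 0.4832 -0.3436  0.078 ]
t 43.85 tcp [ 0.6142 -0.1073  0.1994] rot [ 1.7995e+02  1.0000e-02 -9.0070e+01] shift [ 0.2369  0.1311 -0.0005] turn [ 0.0009  0.0003 -0.0012] deg [ 0.1  0.  -0.1]
```

View pics/s17.png

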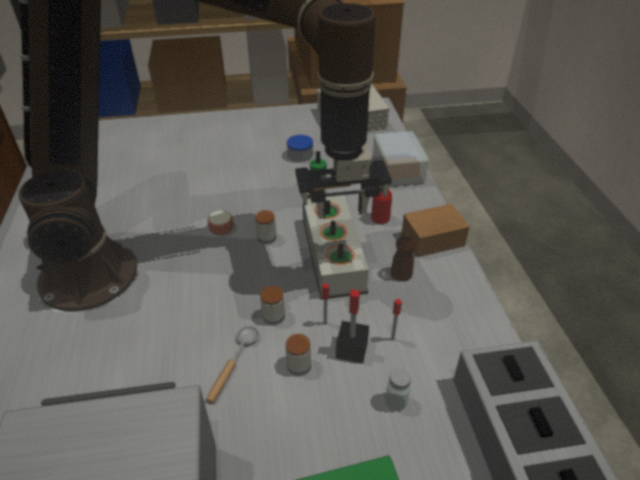

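View pics/t17.png

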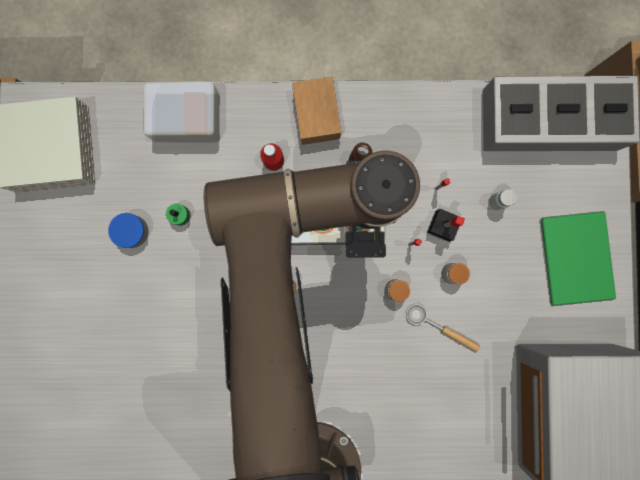

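Run:
```python
from h import *
a=Cam("top");b=Cam("side")
for ci,box in((a,(405,230,430,252)),(b,(315,280,335,300)),(a,(435,172,455,190)),(b,(388,295,405,315))):
    H=hsv(ci.im); m=((H[...,0]<5)|(H[...,0]>174))&(H[...,1]>140)&(H[...,2]>80); k=np.zeros_like(m);u0,v0,u1,v1=box;k[v0:v1,u0:u1]=1;p=np.argwhere(m&k)[:,::-1]; print(p.mean(0),p.min(0),p.max(0))
print(tri(a,(418,241.6),b,(325,286)), tri(a,(446.5,181.2),b,(397,301)))
```

```text
[417.46875 241.75   ] [414 239] [421 244]
[325.45454545 286.75757576] [323 283] [328 296]
[445.64705882 181.64705882] [442 179] [449 185]
[397.6        302.93333333] [395 300] [400 312]
(array([ 0.55698981, -0.24138492,  0.11980094]), np.float64(0.0004549332274612136)) (array([ 0.6962285 , -0.30819664,  0.12158135]), np.float64(0.0004473010144851923))
```

Call:
step_arm --increments '[[[0.015,0.03,0],[0,0,0],0],[[0.032,0.06,0],[0,0,0],0],[[0.048,0.09,0],[0,0,0],0],[[0.065,0.12,0],[0,0,0],0],[[0.082,0.15,0],[0,0,0],0],[[0.095,0.171,0.01],[0,0,0],0],[[0.095,0.171,0.03],[0,0,0],0],[[0.095,0.171,0.06],[0,0,0],0],[[0.095,0.171,0.075],[0,0,0],0],[[0.095,0.171,0.075],[0,0,0],0]]'

```text
time_s: 44.95
tcp_pos: [0.4415, -0.202, 0.1222]
eef_rot: [179.7, 0.0, -90.1]
contact_force: [-0.4, 0.5, 0.8]
gripper_width: 0.0879
```

Call:
step_arm --increments '[[[0,0,0],[0,0,0],0],[[0,0,0],[0,0,0],0]]'

```text
time_s: 45.15
tcp_pos: [0.4444, -0.2023, 0.1257]
eef_rot: [-179.9, -0.0, -90.0]
contact_force: [-0.5, -0.0, -0.2]
gripper_width: 0.0875
```

Run:
```python
from disc import *
b=Cam("side"); cv2.imwrite("pics/s18.png",cv2.resize(b.im[210:350,210:360,::-1],None,fx=5,fy=4,interpolation=cv2.INTER_CUBIC))
a=Cam("top"); lid(a,.078,(284,288))
go([0.443,-0.2022,0.047],-90)
```

```text
Traceback (most recent call last):
  File "disc.py", line 13, in lid
    cs,_=cv2.findContours(m.astype(np.uint8),cv2.RETR_EXTERNAL,cv2.CHAIN_APPROX_NONE); ct=cv2.convexHull(max(cs,key=cv2.contourArea)); e=cv2.minEnclosingCircle(ct); M=cv2.moments(ct); cen=(M['m10']/M['m00'],M['m01']/M['m00'])
                                                                                                         ~~~^^^^^^^^^^^^^^^^^^^^^^^^
ValueError: max() iterable argument is empty
```

View pics/s18.png

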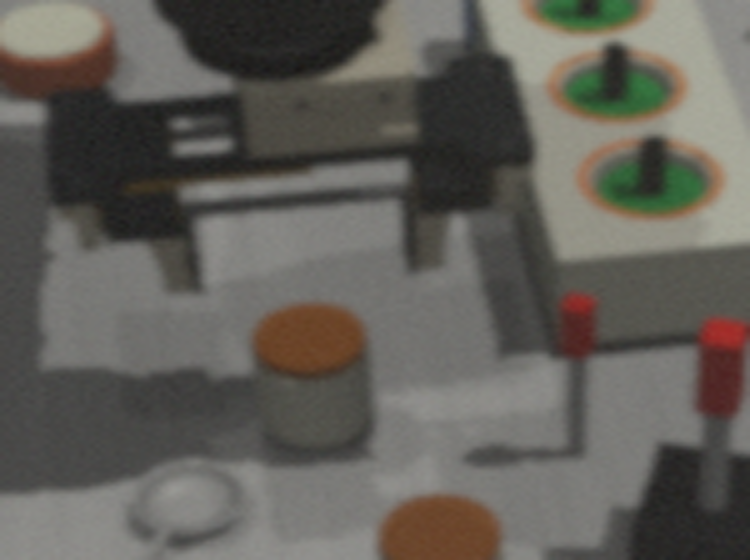

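Call:
step_arm --increments '[[[0,0.001,0.015],[0,0,0],0],[[0,0.001,0.035],[0,0,0],0],[[0,0.001,0.055],[0,0,0],0],[[0,0.001,0.07],[0,0,0],0],[[0,0.001,0.078],[0,0,0],0],[[0,0.001,0.078],[0,0,0],0],[[0,0.001,0.078],[0,0,0],0]]'

```text
time_s: 45.95
tcp_pos: [0.4433, -0.2022, 0.0475]
eef_rot: [-180.0, -0.0, -90.0]
contact_force: [0.9, 0.0, -0.2]
gripper_width: 0.0878
```

Call:
step_arm --increments '[[[0,0,0],[0,0,0],0.3],[[0,0,0],[0,0,0],0.6],[[0,0,0],[0,0,0],0.7],[[0,0,0],[0,0,0],0.7],[[0,0,0],[0,0,0],0.7],[[0,0,0],[0,0,0],0.7],[[0,0,0],[0,0,0],0.7],[[0,0,0],[0,0,0],0.7]]' --force 30

```text
time_s: 46.75
tcp_pos: [0.4428, -0.2022, 0.047]
eef_rot: [-180.0, -0.0, -90.1]
contact_force: [0.3, 0.6, 2.3]
gripper_width: 0.0513
```

Call:
step_arm --increments '[[[0,0,-0.02],[0,0,0],0.7],[[0,0,-0.045],[0,0,0],0.7],[[0,0,-0.07],[0,0,0],0.7],[[0,0,-0.09],[0,0,0],0.7],[[-0.02,-0.019,-0.09],[0,0,0],0.7],[[-0.05,-0.047,-0.09],[0,0,0],0.7],[[-0.08,-0.075,-0.09],[0,0,0],0.7],[[-0.11,-0.104,-0.09],[0,0,0],0.7],[[-0.14,-0.132,-0.09],[0,0,0],0.7],[[-0.165,-0.155,-0.09],[0,0,0],0.7]]'

```text
time_s: 47.75
tcp_pos: [0.5976, -0.0364, 0.1363]
eef_rot: [179.8, -0.1, -90.0]
contact_force: [-20.1, -14.1, 16.7]
gripper_width: 0.0516
```

Call:
step_arm --increments '[[[-0.016,-0.0153,0],[0,0,0],0.7],[[-0.016,-0.0153,0],[0,0,0],0.7],[[-0.016,-0.0153,0],[0,0,0],0.7],[[-0.016,-0.0153,0],[0,0,0],0.7]]'

```text
time_s: 48.15
tcp_pos: [0.6133, -0.0215, 0.1368]
eef_rot: [-180.0, 0.0, -90.1]
contact_force: [-0.3, 0.2, -1.8]
gripper_width: 0.0513
```

Run:
```python
from disc import *
b=Cam("side"); cv2.imwrite("pics/s19.png",cv2.resize(b.im[140:280,250:400,::-1],None,fx=5,fy=4,interpolation=cv2.INTER_CUBIC))
print(r.get_state()["contact_force"],r.get_state()["gripper_width"])
go([0.6133,-0.0215,0.13],-90)
```

```text
[-0.00651709 -0.36440637 -2.36805848] 0.05137782521524636
t 48.2 tcp [ 0.6133 -0.0215  0.137 ] rot [-1.7994e+02  3.0000e-02 -9.0080e+01] shift [-0.    -0.     0.007] turn [-0.001   0.0005 -0.0014] deg [-0.1  0.  -0.1]
```

View pics/s19.png

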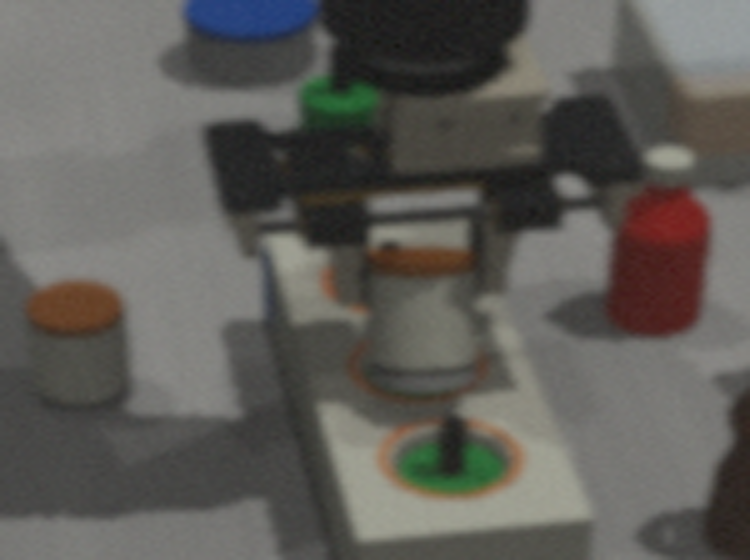

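Call:
step_arm --increments '[[[0,0,-0.01],[0,0,0],0.7],[[0,0,-0.02],[0,0,0],0.7],[[0,0,-0.03],[0,0,0],0.7],[[0,0,-0.04],[0,0,0],0.7],[[0,0,-0.055],[0,0,0],0.7],[[0,0,-0.07],[0,0,0],0.7],[[0,0,-0.07],[0,0,0],0.7]]'

```text
time_s: 48.9
tcp_pos: [0.6146, -0.0212, 0.21]
eef_rot: [-179.7, 0.0, -90.0]
contact_force: [0.1, -0.2, -0.8]
gripper_width: 0.0513
```

Run:
```python
from disc import *
b=Cam("side"); cv2.imwrite("pics/s20.png",cv2.resize(b.im[130:260,260:390,::-1],None,fx=6,fy=4.6,interpolation=cv2.INTER_CUBIC))
a=Cam("top"); cv2.imwrite("pics/t20.png",cv2.resize(a.im[160:300,230:400,::-1],None,fx=4,fy=4,interpolation=cv2.INTER_CUBIC))
print(r.get_state()["contact_force"],r.get_state()["gripper_width"])
go([0.6133,-0.0215,0.13],-90)
```

```text
[ 0.10218064 -0.16035263 -2.56595757] 0.05117574059450537
t 49.0 tcp [ 0.6132 -0.0212  0.2072] rot [-1.7995e+02  4.0000e-02 -9.0070e+01] shift [ 0.0003 -0.      0.0772] turn [-0.001   0.0006 -0.0011] deg [-0.1  0.  -0.1]
```

View pics/s20.png

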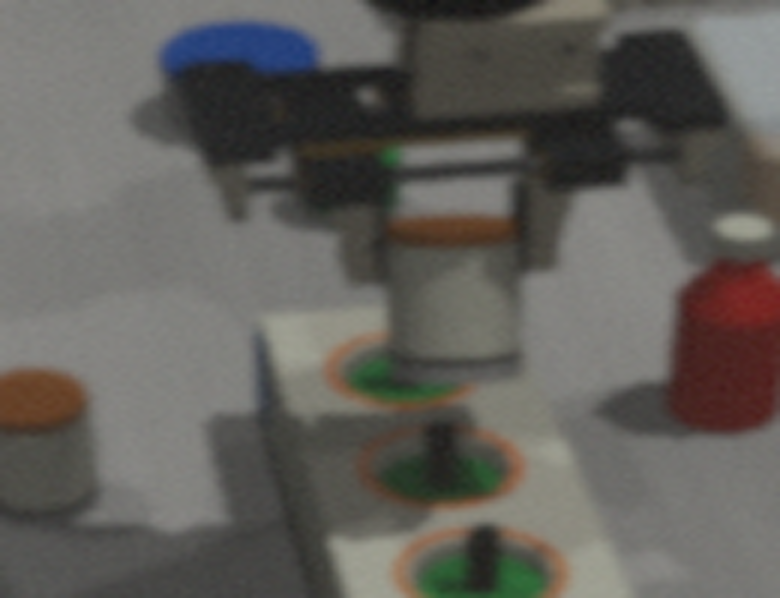

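View pics/t20.png

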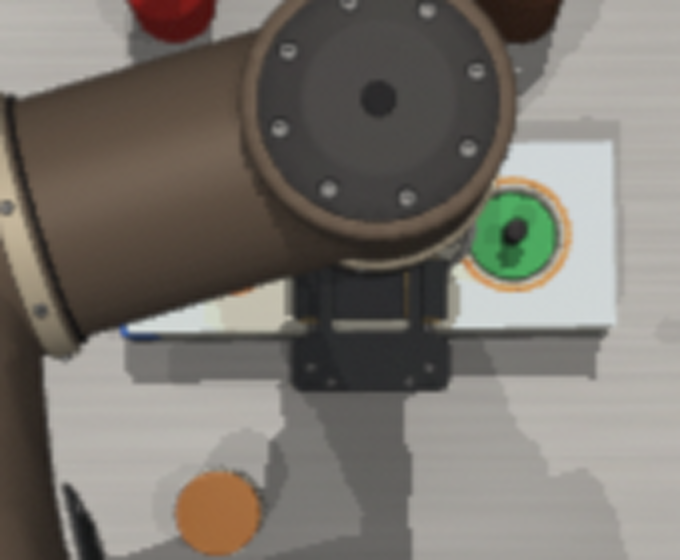

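Call:
step_arm --increments '[[[0.02,0.019,0],[0,0,0],0.7],[[0.05,0.047,0],[0,0,0],0.7],[[0.08,0.075,0],[0,0,0],0.7],[[0.11,0.104,0],[0,0,0],0.7],[[0.14,0.132,0],[0,0,0],0.7],[[0.17,0.16,0.01],[0,0,0],0.7],[[0.181,0.1705,0.04],[0,0,0],0.7],[[0.181,0.1705,0.07],[0,0,0],0.7],[[0.181,0.1705,0.1],[0,0,0],0.7],[[0.181,0.1705,0.12],[0,0,0],0.7]]'

```text
time_s: 50.0
tcp_pos: [0.4406, -0.2022, 0.0844]
eef_rot: [179.8, 0.0, -90.1]
contact_force: [-0.5, 0.2, -1.7]
gripper_width: 0.0511
```

Call:
step_arm --increments '[[[0,0,0.005],[0,0,0],0.7],[[0,0,0.01],[0,0,0],0.7],[[0,0,0.015],[0,0,0],0.7],[[0,0,0.02],[0,0,0],0.7],[[0,0,0.024],[0,0,0],0.7],[[0,0,0.028],[0,0,0],0.7],[[0,0,0.028],[0,0,0],0.7]]'

```text
time_s: 50.7
tcp_pos: [0.4423, -0.2021, 0.0585]
eef_rot: [180.0, 0.0, -90.1]
contact_force: [0.1, 0.2, -1.4]
gripper_width: 0.0511
```

Run:
```python
from disc import *
b=Cam("side"); cv2.imwrite("pics/s21.png",cv2.resize(b.im[210:350,210:360,::-1],None,fx=5,fy=4,interpolation=cv2.INTER_CUBIC))
go([0.443,-0.2022,0.052],-90)
```

```text
t 50.75 tcp [ 0.4424 -0.2021  0.0588] rot [179.98   0.   -90.06] shift [ 0.0001 -0.0006  0.0068] turn [ 0.0003  0.     -0.001 ] deg [ 0.   0.  -0.1]
```

View pics/s21.png

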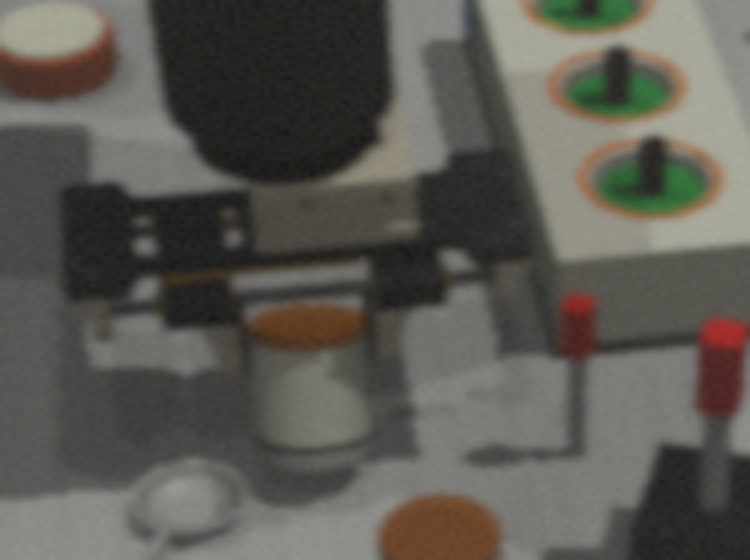

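Tilted as thought (lid foreshortened, foot toward the camera). Lower, pressing lightly with weak grip, then release.

Call:
step_arm --increments '[[[0,0,0.003],[0,0,0],0.7],[[0,0,0.006],[0,0,0],0.7],[[0,0,0.008],[0,0,0],0.7],[[0,0,0.01],[0,0,0],0.7],[[0,0,0.0115],[0,0,0],0.7],[[0,0,0.0115],[0,0,0],0.7]]' --force 5

```text
time_s: 51.35
tcp_pos: [0.4426, -0.2024, 0.0477]
eef_rot: [180.0, -0.0, -90.0]
contact_force: [-2.2, -0.5, 4.7]
gripper_width: 0.0517
```

Run:
```python
from disc import *
b=Cam("side"); cv2.imwrite("pics/s22.png",cv2.resize(b.im[210:350,210:360,::-1],None,fx=5,fy=4,interpolation=cv2.INTER_CUBIC))
go([0.443,-0.2022,0.047],-90)
```

```text
t 51.4 tcp [ 0.4426 -0.2024  0.0478] rot [-1.7999e+02 -3.0000e-02 -9.0040e+01] shift [-0.0002 -0.0004  0.0008] turn [-0.0001 -0.0005 -0.0007] deg [-0. -0. -0.]
```

View pics/s22.png

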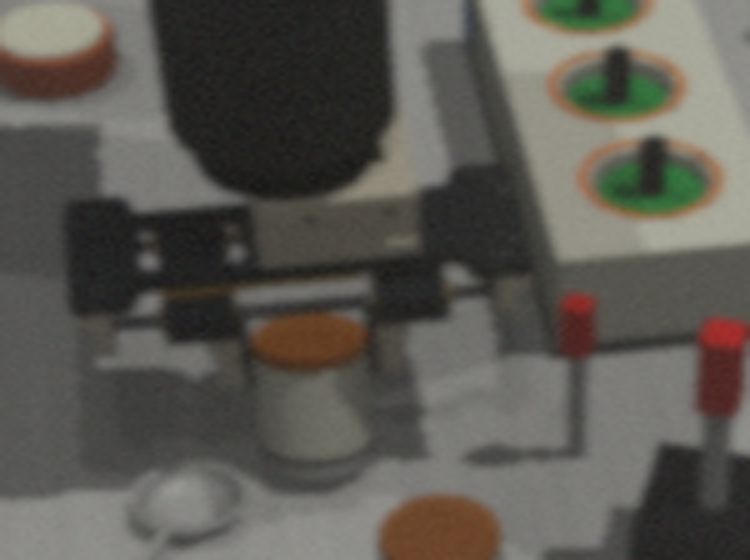

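Call:
step_arm --increments '[[[0,0,0],[0,0,0],0.38],[[0,0,0],[0,0,0],0.3],[[0,0,0],[0,0,0],0.2],[[0,0,0],[0,0,0],0],[[0,0,0],[0,0,0],0],[[0,0,-0.02],[0,0,0],0],[[0,0,-0.05],[0,0,0],0],[[0,0,-0.08],[0,0,0],0],[[0,0,-0.08],[0,0,0],0],[[0,0,-0.08],[0,0,0],0]]' --force 30

```text
time_s: 52.4
tcp_pos: [0.4429, -0.2021, 0.128]
eef_rot: [-179.9, 0.0, -90.1]
contact_force: [-0.3, 0.3, -0.3]
gripper_width: 0.0878
```

Run:
```python
from disc import *
b=Cam("side"); cv2.imwrite("pics/s23.png",cv2.resize(b.im[190:350,200:360,::-1],None,fx=5,fy=3.7,interpolation=cv2.INTER_CUBIC))
# lid via side view, plane z=.078 : compare pots
H=hsv(b.im); m=(H[...,0]>3)&(H[...,0]<20)&(H[...,1]>110)&(H[...,2]>60)
for cc,st,l in blobs(m,60):
    p=np.argwhere(l)[:,::-1].astype(np.float32); e=cv2.fitEllipse(cv2.convexHull(p)); print(np.round(e[0],2),np.round(e[1],2),b.pt(*e[0],.078).round(4))
a=Cam("top","t23")
go([0.443,-0.2022,0.12],-90)
```

```text
[224.58   5.73] [17.1  37.64] [0.3879 1.6927 0.078 ]
[262.51  14.4 ] [43.95 90.53] [0.5595 1.5431 0.078 ]
[351.71  46.3 ] [122.46 146.87] [0.8936 1.1078 0.078 ]
[108.08  33.84] [13.68 47.34] [-0.1198  1.4155  0.078 ]
[292.44  43.49] [ 7.96 16.71] [0.656  1.1776 0.078 ]
[213.34  90.22] [18.6  25.25] [0.3262 0.8018 0.078 ]
[171.58  90.11] [14.25 21.45] [0.1784 0.8272 0.078 ]
[436.74 222.06] [39.2  61.36] [ 0.8803 -0.0298  0.078 ]
[220.76 223.62] [17.   22.91] [0.3381 0.052  0.078 ]
[270.94 303.36] [17.2  21.97] [ 0.4401 -0.2347  0.078 ]
[297.6 343.9] [19.75 22.87] [ 0.4834 -0.3505  0.078 ]
[220.36 381.15] [ 6.1  47.16] [ 0.3284 -0.413   0.078 ]
t 52.5 tcp [ 0.4419 -0.2021  0.1266] rot [ 1.7994e+02  2.0000e-02 -9.0070e+01] shift [ 0.0001 -0.0011  0.0066] turn [ 0.0011  0.0003 -0.0013] deg [ 0.1  0.  -0.1]
```

View pics/s23.png

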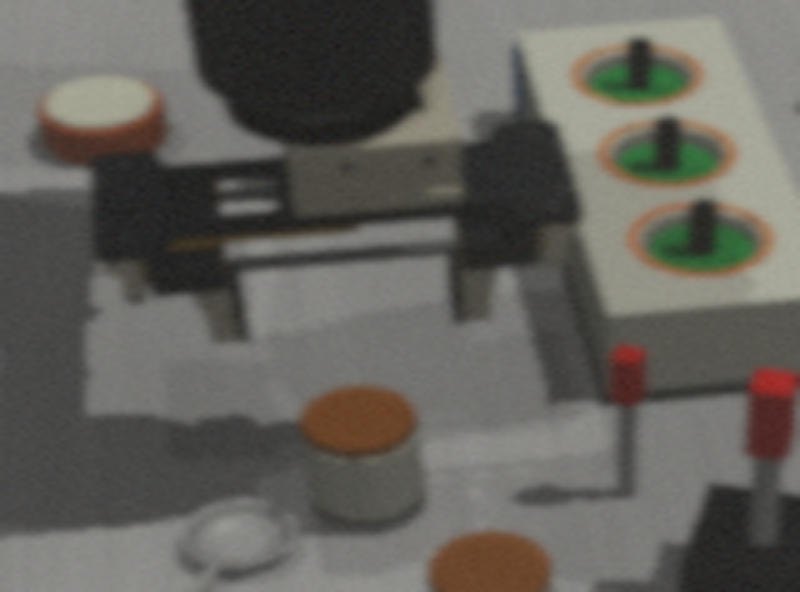

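Run:
```python
from disc import *
b=Cam("side")
def f(im):
    H=hsv(im); m=(H[...,0]>3)&(H[...,0]<20)&(H[...,1]>110)&(H[...,2]>60)
    for cc,st,l in blobs(m,60):
        p=np.argwhere(l)[:,::-1].astype(np.float32); e=cv2.fitEllipse(cv2.convexHull(p))
        if 250<e[0][0]<310 and e[0][1]>180: print(np.round(e[0],2),np.round(e[1],2),b.pt(*e[0],.078).round(4))
f(cv2.imread("pics/s17.png")[:,:,::-1].copy()); print(); f(b.im)
a=cv2.imread("pics/t23.png"); cv2.imwrite("pics/t23z.png",cv2.resize(a[200:350,330:500],None,fx=4,fy=4))
```

```text
[264.56 216.69] [12.13 17.4 ] [0.4501 0.0618 0.078 ]
[271.34 294.27] [17.49 21.27] [ 0.4433 -0.2085  0.078 ]
[297.6  343.95] [19.48 22.72] [ 0.4834 -0.3506  0.078 ]

[271.22 303.29] [17.33 21.75] [ 0.4407 -0.2346  0.078 ]
[297.56 344.03] [20.01 22.8 ] [ 0.4833 -0.3507  0.078 ]
```

View pics/t23z.png

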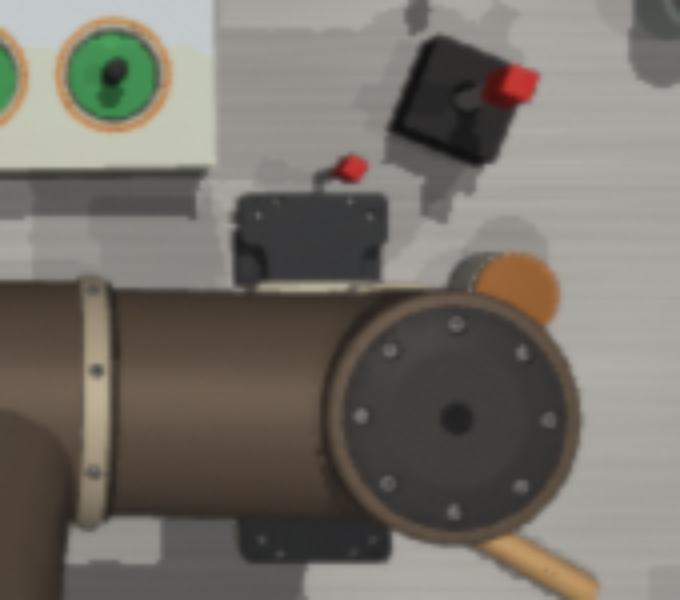

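Call:
step_arm --increments '[[[-0.02,0,-0.02],[0,0,0],0],[[-0.05,-0.001,-0.02],[0,0,0],0],[[-0.085,-0.002,-0.02],[0,0,0],0],[[-0.12,-0.003,-0.02],[0,0,0],0],[[-0.155,-0.004,-0.02],[0,0,0],0],[[-0.19,-0.005,-0.02],[0,0,0],0],[[-0.225,-0.006,-0.02],[0,0,0],0],[[-0.255,-0.007,-0.01],[0,0,0],0],[[-0.272,-0.0075,0],[0,0,0],0],[[-0.272,-0.0075,0],[0,0,0],0]]'

```text
time_s: 53.55
tcp_pos: [0.4493, 0.071, 0.1254]
eef_rot: [179.8, -0.1, -89.9]
contact_force: [-0.1, -0.9, -0.6]
gripper_width: 0.0875
```

Call:
step_arm --increments '[[[0,0,0],[0,0,0],0],[[0,0,0],[0,0,0],0]]'

```text
time_s: 53.75
tcp_pos: [0.4501, 0.0692, 0.1272]
eef_rot: [180.0, -0.0, -90.1]
contact_force: [-0.0, -0.0, 0.3]
gripper_width: 0.0875
```

Run:
```python
from disc import *
b=Cam("side"); cv2.imwrite("pics/s24.png",cv2.resize(b.im[150:350,200:360,::-1],None,fx=4,fy=3,interpolation=cv2.INTER_CUBIC))
H=hsv(b.im); m=(H[...,0]>3)&(H[...,0]<20)&(H[...,1]>110)&(H[...,2]>50)
for cc,st,l in blobs(m,60):
    p=np.argwhere(l)[:,::-1].astype(np.float32); e=cv2.fitEllipse(cv2.convexHull(p)); 
    if 250<e[0][0]<310 and e[0][1]>180:print(np.round(e[0],2),np.round(e[1],2),b.pt(*e[0],.078).round(4))
a=Cam("top","t24")
for uv in((404,290),(458,273)): lid(a,.078,uv)
go([0.4498,0.0697,0.047],-90)
```

```text
[264.62 216.61] [12.18 17.71] [0.4502 0.0621 0.078 ]
[271.23 303.36] [16.62 21.13] [ 0.4407 -0.2348  0.078 ]
[297.64 343.91] [19.39 22.87] [ 0.4835 -0.3505  0.078 ]
lid circ [409.5 291.5] 10.51 cen [409.5  291.52] -> [ 0.4405 -0.2274  0.078 ]
lid circ [458.54 273.16] 10.46 cen [458.59 273.42] -> [ 0.483  -0.3438  0.078 ]
t 53.85 tcp [0.4503 0.0691 0.1275] rot [-179.99    0.    -90.12] shift [-0.0006  0.0006  0.0805] turn [-0.0002  0.     -0.002 ] deg [-0.   0.  -0.1]
```

View pics/s24.png

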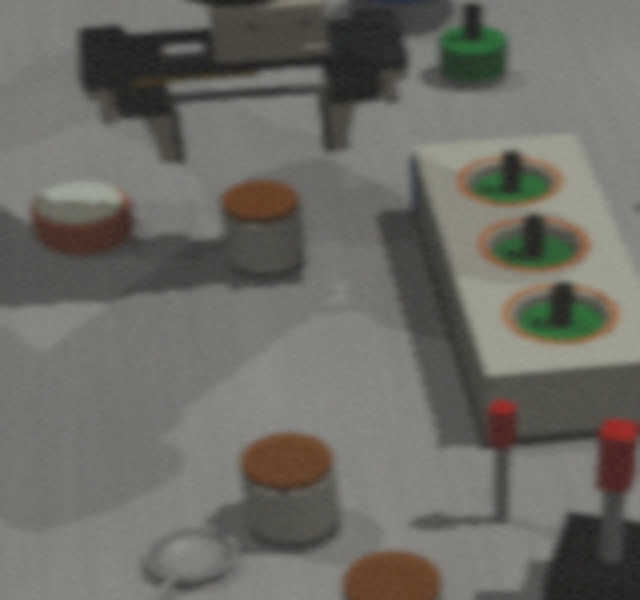

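View pics/t24.png

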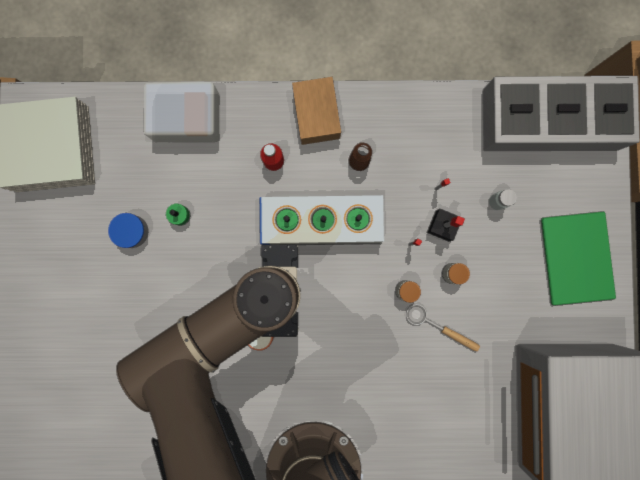

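Call:
step_arm --increments '[[[-0.0006,0.0006,0.02],[0,0,0],0],[[-0.0006,0.0006,0.04],[0,0,0],0],[[-0.0006,0.0006,0.06],[0,0,0],0],[[-0.0006,0.0006,0.074],[0,0,0],0],[[-0.0006,0.0006,0.0803],[0,0,0],0],[[-0.0006,0.0006,0.0803],[0,0,0],0],[[-0.0006,0.0006,0.0803],[0,0,0],0.3],[[-0.0006,0.0006,0.0803],[0,0,0],0.6],[[-0.0006,0.0006,0.0803],[0,0,0],0.7],[[-0.0006,0.0006,0.0803],[0,0,0],0.7]]'

```text
time_s: 54.85
tcp_pos: [0.4499, 0.0706, 0.0475]
eef_rot: [-180.0, 0.0, -90.1]
contact_force: [-0.3, 0.2, -0.1]
gripper_width: 0.0606
```

Call:
step_arm --increments '[[[0,0,0],[0,0,0],0.7],[[0,0,0],[0,0,0],0.7],[[0,0,0],[0,0,0],0.7],[[0,0,0],[0,0,0],0.7]]' --force 40

```text
time_s: 55.25
tcp_pos: [0.4497, 0.0705, 0.0473]
eef_rot: [-180.0, 0.0, -90.0]
contact_force: [-1.9, 0.9, 5.3]
gripper_width: 0.0518
```

Call:
step_arm --increments '[[[0,0,-0.02],[0,0,0],0.7],[[0,0,-0.05],[0,0,0],0.7],[[0,0,-0.08],[0,0,0],0.7],[[0,0,-0.11],[0,0,0],0.7],[[0,0,-0.13],[0,0,0],0.7],[[0,-0.02,-0.13],[0,0,0],0.7],[[0.002,-0.05,-0.13],[0,0,0],0.7],[[0.003,-0.08,-0.13],[0,0,0],0.7],[[0.004,-0.11,-0.13],[0,0,0],0.7],[[0.005,-0.14,-0.13],[0,0,0],0.7]]'

```text
time_s: 56.25
tcp_pos: [0.5904, 0.0651, 0.1762]
eef_rot: [179.9, -0.0, -90.1]
contact_force: [-0.0, 0.6, -1.2]
gripper_width: 0.051
```

Call:
step_arm --increments '[[[0.001,-0.0234,0],[0,0,0],0.7],[[0.001,-0.0234,0],[0,0,0],0.7],[[0.001,-0.0234,0],[0,0,0],0.7],[[0.001,-0.0234,0],[0,0,0],0.7]]'

```text
time_s: 56.65
tcp_pos: [0.6121, 0.0641, 0.1765]
eef_rot: [179.9, -0.0, -90.1]
contact_force: [-0.7, 1.1, -1.7]
gripper_width: 0.0512
```

Run:
```python
from disc import *
b=Cam("side"); cv2.imwrite("pics/s25.png",cv2.resize(b.im[120:250,250:400,::-1],None,fx=5,fy=4.6,interpolation=cv2.INTER_CUBIC))
print(r.get_state()["contact_force"],r.get_state()["gripper_width"])
go([0.6131,0.0644,0.13],-90)
```

```text
[-0.42528826 -0.21789823 -2.67624143] 0.05135876723929483
t 56.7 tcp [0.6122 0.0643 0.1769] rot [179.96  -0.   -90.05] shift [-0.0001 -0.001   0.0469] turn [ 0.0007 -0.     -0.0008] deg [ 0. -0. -0.]
```

View pics/s25.png

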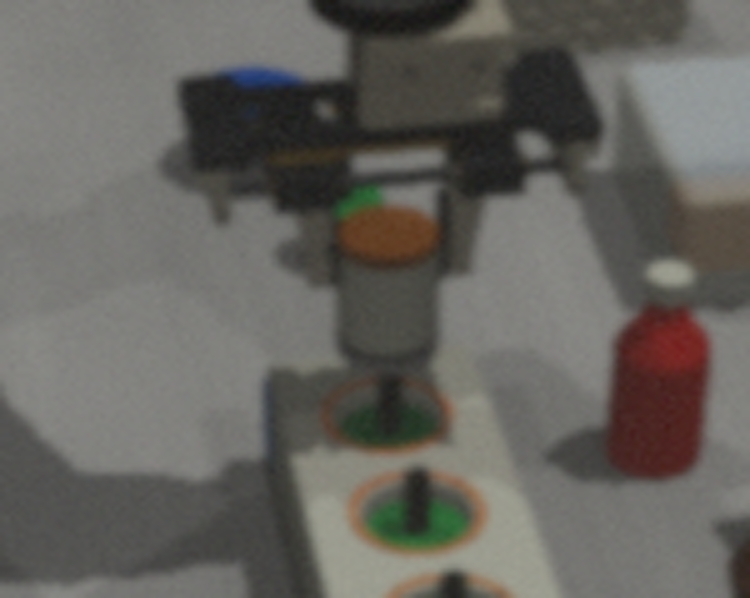

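Call:
step_arm --increments '[[[0,-0.0008,0.006],[0,0,0],0.7],[[0,-0.0008,0.012],[0,0,0],0.7],[[0,-0.0008,0.018],[0,0,0],0.7],[[0,-0.0008,0.024],[0,0,0],0.7],[[0,-0.0008,0.03],[0,0,0],0.7],[[0,-0.0008,0.036],[0,0,0],0.7],[[0,-0.0008,0.042],[0,0,0],0.7],[[0,-0.0008,0.045],[0,0,0],0.7],[[0,-0.0008,0.045],[0,0,0],0.7]]'

```text
time_s: 57.6
tcp_pos: [0.6136, 0.0642, 0.1314]
eef_rot: [179.9, -0.0, -90.1]
contact_force: [-0.3, 0.1, -1.8]
gripper_width: 0.0513
```

Run:
```python
from disc import *
print(r.get_state()["contact_force"])
go([0.6131,0.0644,0.117],-90)
```

```text
[-0.25211134  0.08467665 -1.84527652]
t 57.6 tcp [0.6136 0.0642 0.1314] rot [ 1.7995e+02 -2.0000e-02 -9.0060e+01] shift [-0.0002  0.0005  0.0144] turn [ 0.0009 -0.0004 -0.001 ] deg [ 0.1 -0.  -0.1]
```

Call:
step_arm --increments '[[[0,0.0004,0.002],[0,0,0],0.7],[[0,0.0004,0.004],[0,0,0],0.7],[[0,0.0004,0.006],[0,0,0],0.7],[[0,0.0004,0.008],[0,0,0],0.7],[[0,0.0004,0.008],[0,0,0],0.7]]'

```text
time_s: 58.1
tcp_pos: [0.6133, 0.0642, 0.1238]
eef_rot: [180.0, -0.0, -90.1]
contact_force: [0.5, 0.8, -2.5]
gripper_width: 0.0514
```

Inside the mouth, no force.

Call:
step_arm --increments '[[[0,0,0.002],[0,0,0],0.7],[[0,0,0.004],[0,0,0],0.7],[[0,0,0.006],[0,0,0],0.7],[[0,0,0.006],[0,0,0],0.7]]'

```text
time_s: 58.5
tcp_pos: [0.6132, 0.0642, 0.1177]
eef_rot: [180.0, -0.0, -90.1]
contact_force: [-0.2, -0.6, -1.6]
gripper_width: 0.0509
```

Call:
step_arm --increments '[[[0,0,0.0005],[0,0,0],0.4],[[0,0,0.0005],[0,0,0],0.3],[[0,0,0.0005],[0,0,0],0.2],[[0,0,0.0005],[0,0,0],0.1],[[0,0,0.0005],[0,0,0],0],[[0,0,-0.02],[0,0,0],0],[[0,0,-0.05],[0,0,0],0],[[0,0,-0.08],[0,0,0],0],[[0,0,-0.08],[0,0,0],0]]'

```text
time_s: 59.4
tcp_pos: [0.616, 0.0647, 0.203]
eef_rot: [-179.6, 0.1, -90.0]
contact_force: [0.2, 0.2, 0.0]
gripper_width: 0.0877
```

Run:
```python
from disc import *
b=Cam("side"); cv2.imwrite("pics/s26.png",cv2.resize(b.im[120:250,250:400,::-1],None,fx=5,fy=4.6,interpolation=cv2.INTER_CUBIC))
a=Cam("top","t26")
for uv in((409,291),(458,273)): lid(a,.078,uv)
go([0.4405,-0.2274,0.15],-90)
```

```text
lid circ [409.5 291.5] 10.51 cen [409.5 291.5] -> [ 0.4406 -0.2274  0.078 ]
lid circ [458.58 273.29] 10.35 cen [458.51 273.48] -> [ 0.4829 -0.3436  0.078 ]
t 59.5 tcp [0.6138 0.0645 0.199 ] rot [-1.7989e+02  6.0000e-02 -9.0060e+01] shift [0.2921 0.1731 0.0484] turn [-0.0018  0.001  -0.0011] deg [-0.1  0.1 -0.1]
```

View pics/s26.png

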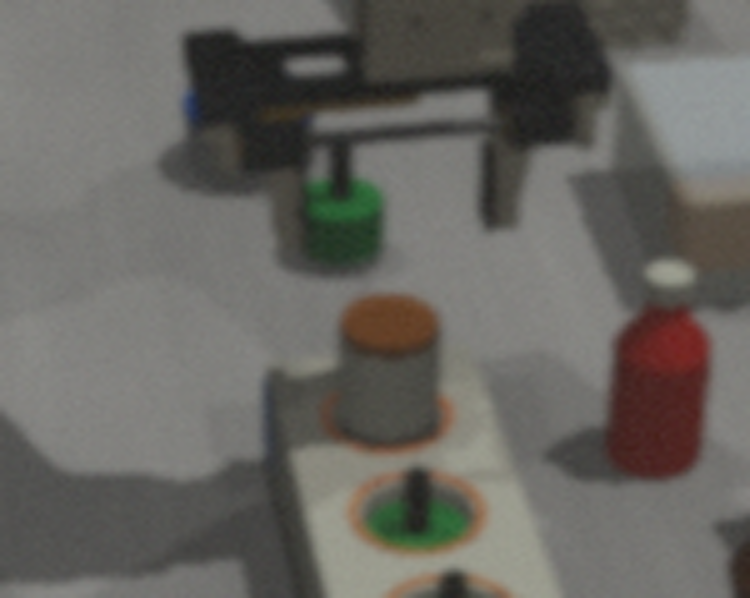

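Call:
step_arm --increments '[[[0.02,0.012,0],[0,0,0],0],[[0.055,0.033,0],[0,0,0],0],[[0.09,0.054,0],[0,0,0],0],[[0.13,0.077,0],[0,0,0],0],[[0.17,0.1,0],[0,0,0],0],[[0.21,0.124,0],[0,0,0],0],[[0.25,0.148,0],[0,0,0],0],[[0.28,0.166,0.01],[0,0,0],0],[[0.292,0.173,0.03],[0,0,0],0],[[0.292,0.173,0.06],[0,0,0],0]]'

```text
time_s: 60.5
tcp_pos: [0.4394, -0.2292, 0.138]
eef_rot: [-179.9, -0.0, -90.2]
contact_force: [-0.0, -0.3, -0.4]
gripper_width: 0.0874
```

Call:
step_arm --increments '[[[0,0,0.012],[0,0,0],0],[[0,0,0.012],[0,0,0],0],[[0,0,0.012],[0,0,0],0],[[0,0,0.012],[0,0,0],0]]'

```text
time_s: 60.9
tcp_pos: [0.4412, -0.2274, 0.1271]
eef_rot: [-179.9, -0.0, -90.0]
contact_force: [0.4, -0.8, 0.9]
gripper_width: 0.0875
```

Run:
```python
from disc import *
b=Cam("side"); cv2.imwrite("pics/s27.png",cv2.resize(b.im[210:350,210:360,::-1],None,fx=5,fy=4,interpolation=cv2.INTER_CUBIC))
go([0.4405,-0.2274,0.047],-90)
```

```text
t 60.95 tcp [ 0.4412 -0.2274  0.1271] rot [-1.799e+02 -2.000e-02 -9.001e+01] shift [-0.      0.0008  0.0801] turn [-0.0018 -0.0004 -0.0001] deg [-0.1 -0.  -0. ]
```

View pics/s27.png

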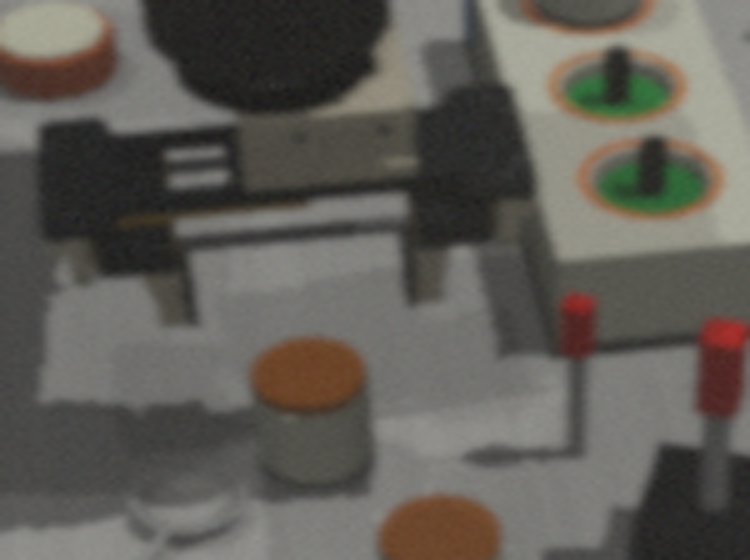

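Call:
step_arm --increments '[[[0,0.0005,0.015],[0,0,0],0],[[0,0.0005,0.035],[0,0,0],0],[[0,0.0005,0.055],[0,0,0],0],[[0,0.0005,0.07],[0,0,0],0],[[0,0.0005,0.079],[0,0,0],0],[[0,0.0005,0.079],[0,0,0],0],[[0,0.0005,0.079],[0,0,0],0]]'

```text
time_s: 61.65
tcp_pos: [0.4403, -0.2276, 0.0477]
eef_rot: [-180.0, -0.0, -90.0]
contact_force: [0.1, 0.3, 0.5]
gripper_width: 0.0876
```

Call:
step_arm --increments '[[[0,0,0],[0,0,0],0.3],[[0,0,0],[0,0,0],0.6],[[0,0,0],[0,0,0],0.7],[[0,0,0],[0,0,0],0.7],[[0,0,0],[0,0,0],0.7],[[0,0,0],[0,0,0],0.7],[[0,0,0],[0,0,0],0.7],[[0,0,0],[0,0,0],0.7]]' --force 40

```text
time_s: 62.45
tcp_pos: [0.4399, -0.2276, 0.0472]
eef_rot: [-180.0, -0.0, -90.1]
contact_force: [1.3, 0.9, 1.0]
gripper_width: 0.0517
```

Call:
step_arm --increments '[[[0,0,-0.02],[0,0,0],0.7],[[0,0,-0.045],[0,0,0],0.7],[[0,0,-0.07],[0,0,0],0.7],[[0,0,-0.095],[0,0,0],0.7],[[0,0,-0.12],[0,0,0],0.7],[[0,0,-0.135],[0,0,0],0.7],[[-0.02,-0.017,-0.135],[0,0,0],0.7],[[-0.05,-0.042,-0.135],[0,0,0],0.7],[[-0.085,-0.072,-0.135],[0,0,0],0.7],[[-0.12,-0.101,-0.135],[0,0,0],0.7]]'

```text
time_s: 63.45
tcp_pos: [0.5411, -0.1065, 0.1818]
eef_rot: [180.0, 0.0, -90.1]
contact_force: [1.2, -0.6, -0.6]
gripper_width: 0.0513
```

Call:
step_arm --increments '[[[-0.03,-0.025,0],[0,0,0],0.7],[[-0.06,-0.05,0],[0,0,0],0.7],[[-0.086,-0.0724,0],[0,0,0],0.7],[[-0.086,-0.0724,0],[0,0,0],0.7],[[-0.086,-0.0724,0],[0,0,0],0.7],[[-0.086,-0.0724,0],[0,0,0],0.7]]'

```text
time_s: 64.05
tcp_pos: [0.6124, -0.0221, 0.1815]
eef_rot: [179.9, -0.0, -90.1]
contact_force: [-0.5, -0.2, -1.5]
gripper_width: 0.0511
```

Run:
```python
from disc import *
b=Cam("side"); cv2.imwrite("pics/s28.png",cv2.resize(b.im[130:270,250:400,::-1],None,fx=5,fy=4.2,interpolation=cv2.INTER_CUBIC))
print(r.get_state()["contact_force"],r.get_state()["gripper_width"])
go([0.6134,-0.0215,0.135],-90)
```

```text
[-0.78772186  0.74910142 -1.87629042] 0.05088075808920259
t 64.1 tcp [ 0.6125 -0.0224  0.1818] rot [ 1.7995e+02 -1.0000e-02 -9.0090e+01] shift [-0.0009 -0.0009  0.0468] turn [ 0.0009 -0.0001 -0.0016] deg [ 0.1 -0.  -0.1]
```

View pics/s28.png

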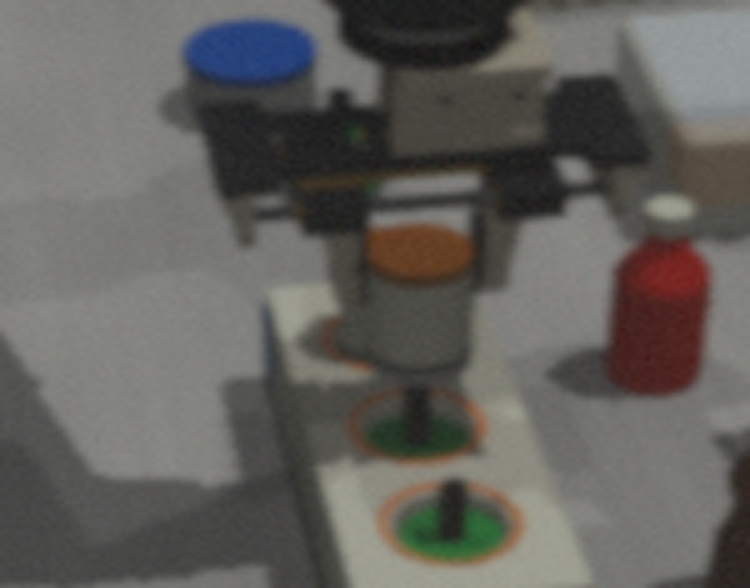

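Call:
step_arm --increments '[[[-0.0005,-0.0007,0.006],[0,0,0],0.7],[[-0.0005,-0.0007,0.012],[0,0,0],0.7],[[-0.0005,-0.0007,0.018],[0,0,0],0.7],[[-0.0005,-0.0007,0.024],[0,0,0],0.7],[[-0.0005,-0.0007,0.03],[0,0,0],0.7],[[-0.0005,-0.0007,0.036],[0,0,0],0.7],[[-0.0005,-0.0007,0.042],[0,0,0],0.7],[[-0.0005,-0.0007,0.047],[0,0,0],0.7],[[-0.0005,-0.0007,0.047],[0,0,0],0.7]]'

```text
time_s: 65.0
tcp_pos: [0.6135, -0.0213, 0.1341]
eef_rot: [179.9, -0.0, -90.1]
contact_force: [-0.1, -0.3, -0.3]
gripper_width: 0.0514
```

Run:
```python
from disc import *
print(r.get_state()["contact_force"])
go([0.6134,-0.0215,0.117],-90)
```

```text
[-0.06032023 -0.26777354 -0.31868941]
t 65.0 tcp [ 0.6135 -0.0213  0.1341] rot [ 1.7992e+02 -1.0000e-02 -9.0060e+01] shift [0.0002 0.0001 0.0171] turn [ 0.0014 -0.0002 -0.001 ] deg [ 0.1 -0.  -0.1]
```

Call:
step_arm --increments '[[[0,0,0.002],[0,0,0],0.7],[[0,0,0.004],[0,0,0],0.7],[[0,0,0.006],[0,0,0],0.7],[[0,0,0.008],[0,0,0],0.7],[[0,0,0.01],[0,0,0],0.7],[[0,0,0.01],[0,0,0],0.7]]'

```text
time_s: 65.6
tcp_pos: [0.6138, -0.0213, 0.1247]
eef_rot: [180.0, -0.0, -90.1]
contact_force: [0.8, -0.7, -1.7]
gripper_width: 0.0514
```

Call:
step_arm --increments '[[[0,0,0.002],[0,0,0],0.7],[[0,0,0.004],[0,0,0],0.7],[[0,0,0.0055],[0,0,0],0.7],[[0,0,0.0055],[0,0,0],0.7]]'

```text
time_s: 66.0
tcp_pos: [0.6138, -0.0213, 0.1193]
eef_rot: [180.0, -0.0, -90.1]
contact_force: [-0.4, 0.0, -1.7]
gripper_width: 0.0513
```

Call:
step_arm --increments '[[[0,0,0.001],[0,0,0],0.7],[[0,0,0.002],[0,0,0],0.7],[[0,0,0.002],[0,0,0],0.7]]'

```text
time_s: 66.3
tcp_pos: [0.6139, -0.0213, 0.1174]
eef_rot: [180.0, -0.0, -90.1]
contact_force: [-0.4, -0.3, -1.7]
gripper_width: 0.0511
```

Call:
step_arm --increments '[[[0,0,0],[0,0,0],0.4],[[0,0,0],[0,0,0],0.3],[[0,0,0],[0,0,0],0.2],[[0,0,0],[0,0,0],0.1],[[0,0,0],[0,0,0],0],[[0,0,-0.02],[0,0,0],0],[[0,0,-0.05],[0,0,0],0],[[0,0,-0.08],[0,0,0],0],[[0,0,-0.08],[0,0,0],0]]'

```text
time_s: 67.2
tcp_pos: [0.6165, -0.0211, 0.2024]
eef_rot: [-179.6, 0.0, -90.0]
contact_force: [0.7, -0.3, -0.1]
gripper_width: 0.0875
```

Run:
```python
from disc import *
b=Cam("side"); cv2.imwrite("pics/s29.png",cv2.resize(b.im[130:270,250:400,::-1],None,fx=5,fy=4.2,interpolation=cv2.INTER_CUBIC))
a=Cam("top","t29")
for uv in((458,273),): lid(a,.078,uv)
go([0.483,-0.3437,0.2],-120)
```

```text
lid circ [458.64 273.29] 10.38 cen [458.65 273.47] -> [ 0.4829 -0.3439  0.078 ]
t 67.3 tcp [ 0.6143 -0.0211  0.1983] rot [-1.799e+02  4.000e-02 -9.007e+01] shift [ 0.3228  0.1309 -0.0022] turn [-0.0015  0.0012  0.5225] deg [-0.1  0.1 29.9]
```

View pics/s29.png

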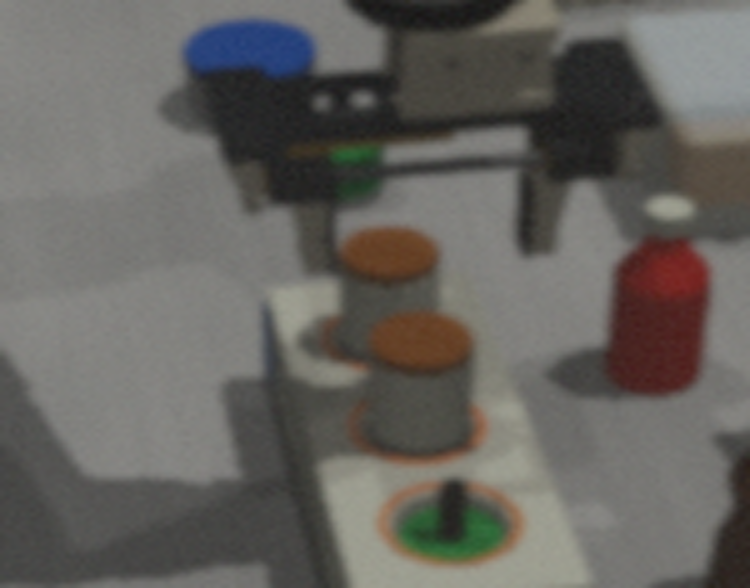

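Call:
step_arm --increments '[[[0.02,0.008,0],[0,0,0],0],[[0.055,0.022,0],[0,0,0.07],0],[[0.095,0.038,0],[0,0,0.14],0],[[0.135,0.055,0],[0,0,0.21],0],[[0.175,0.071,0],[0,0,0.28],0],[[0.215,0.087,0],[0,0,0.35],0],[[0.255,0.103,0],[0,0,0.42],0],[[0.295,0.12,0],[0,0,0.49],0],[[0.323,0.131,0],[0,0,0.5225],0],[[0.323,0.131,0.01],[0,0,0.5225],0]]'

```text
time_s: 68.3
tcp_pos: [0.4805, -0.3475, 0.1872]
eef_rot: [180.0, -0.0, -120.3]
contact_force: [-0.1, -0.8, -0.5]
gripper_width: 0.0874
```

Call:
step_arm --increments '[[[0,0,0.03],[0,0,0],0],[[0,0,0.055],[0,0,0],0],[[0,0,0.055],[0,0,0],0],[[0,0,0.055],[0,0,0],0]]'

```text
time_s: 68.7
tcp_pos: [0.4821, -0.344, 0.1321]
eef_rot: [179.9, -0.0, -120.0]
contact_force: [0.4, -1.3, 0.7]
gripper_width: 0.0874
```

Run:
```python
from disc import *
b=Cam("side"); cv2.imwrite("pics/s30.png",cv2.resize(b.im[240:400,220:410,::-1],None,fx=4,fy=3.7,interpolation=cv2.INTER_CUBIC))
go([0.483,-0.3438,0.047],-120)
```

```text
t 68.75 tcp [ 0.4829 -0.3442  0.1331] rot [-1.7999e+02 -3.0000e-02 -1.1995e+02] shift [-0.0004  0.0002  0.0861] turn [-0.0001 -0.0005  0.0009] deg [-0.  -0.   0.1]
```

View pics/s30.png

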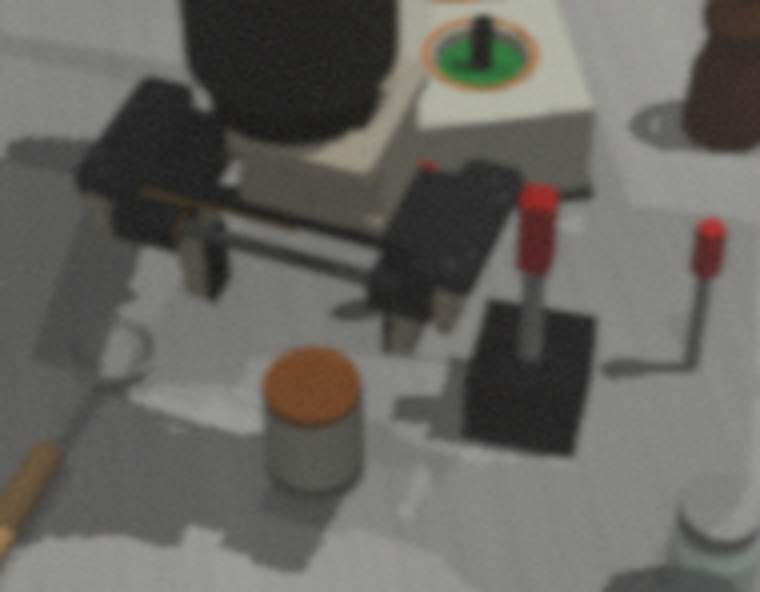

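Call:
step_arm --increments '[[[-0.0003,0,0.015],[0,0,0],0],[[-0.0003,0,0.035],[0,0,0],0],[[-0.0003,0,0.055],[0,0,0],0],[[-0.0003,0,0.075],[0,0,0],0],[[-0.0003,0,0.0857],[0,0,0],0],[[-0.0003,0,0.0857],[0,0,0],0],[[-0.0003,0,0.0857],[0,0,0],0]]'

```text
time_s: 69.45
tcp_pos: [0.4836, -0.3441, 0.048]
eef_rot: [-179.9, -0.0, -120.0]
contact_force: [0.1, -0.4, 0.8]
gripper_width: 0.088
```

Call:
step_arm --increments '[[[0,0,0],[0,0,0],0.3],[[0,0,0],[0,0,0],0.6],[[0,0,0],[0,0,0],0.7],[[0,0,0],[0,0,0],0.7],[[0,0,0],[0,0,0],0.7],[[0,0,0],[0,0,0],0.7],[[0,0,0],[0,0,0],0.7],[[0,0,0],[0,0,0],0.7]]' --force 40

```text
time_s: 70.25
tcp_pos: [0.4838, -0.3443, 0.0474]
eef_rot: [-179.9, 0.0, -120.0]
contact_force: [2.9, -1.3, 2.9]
gripper_width: 0.0509
```

Call:
step_arm --increments '[[[0,0,-0.02],[0,0,0],0.7],[[0,0,-0.05],[0,0,0],0.7],[[0,0,-0.08],[0,0,0],0.7],[[0,0,-0.11],[0,0,0],0.7],[[0,0,-0.14],[0,0,0],0.7],[[0,0,-0.16],[0,0,0],0.7],[[-0.02,0,-0.16],[0,0,-0.06],0.7],[[-0.05,0.001,-0.16],[0,0,-0.12],0.7],[[-0.085,0.002,-0.16],[0,0,-0.18],0.7],[[-0.12,0.003,-0.16],[0,0,-0.24],0.7]]'

```text
time_s: 71.25
tcp_pos: [0.5391, -0.2371, 0.2057]
eef_rot: [179.8, 0.0, -106.2]
contact_force: [-0.3, 0.3, -1.8]
gripper_width: 0.0513
```

Run:
```python
from disc import *
go([0.6145,-0.1069,0.207],-90)
```

```text
t 71.25 tcp [ 0.5391 -0.2371  0.2057] rot [ 1.7981e+02  2.0000e-02 -1.0617e+02] shift [-0.146  -0.0362 -0.0014] turn [ 0.0032  0.0008 -0.2823] deg [  0.2   0.  -16.2]
```

Call:
step_arm --increments '[[[-0.035,-0.009,0],[0,0,-0.07],0.7],[[-0.07,-0.017,0],[0,0,-0.14],0.7],[[-0.105,-0.026,0],[0,0,-0.21],0.7],[[-0.135,-0.033,0],[0,0,-0.27],0.7],[[-0.146,-0.036,0],[0,0,-0.282],0.7],[[-0.146,-0.036,0.015],[0,0,-0.282],0.7],[[-0.146,-0.036,0.025],[0,0,-0.282],0.7],[[-0.146,-0.036,0.025],[0,0,-0.282],0.7],[[-0.146,-0.036,0.025],[0,0,-0.282],0.7]]'

```text
time_s: 72.15
tcp_pos: [0.615, -0.1089, 0.1815]
eef_rot: [179.9, -0.0, -90.1]
contact_force: [-0.3, 0.1, -2.0]
gripper_width: 0.051
```

Run:
```python
from disc import *
b=Cam("side"); cv2.imwrite("pics/s31.png",cv2.resize(b.im[140:280,260:410,::-1],None,fx=5,fy=4.2,interpolation=cv2.INTER_CUBIC))
print(r.get_state()["contact_force"],r.get_state()["gripper_width"])
go([0.6147,-0.1069,0.135],-90)
```

```text
[ 0.5450739  -0.24912075 -2.31701738] 0.0513017717864655
t 72.2 tcp [ 0.6154 -0.1089  0.1821] rot [ 1.7999e+02 -1.0000e-02 -9.0130e+01] shift [-0.002   0.0007  0.0471] turn [ 0.0002 -0.0002 -0.0023] deg [ 0.  -0.  -0.1]
```

View pics/s31.png

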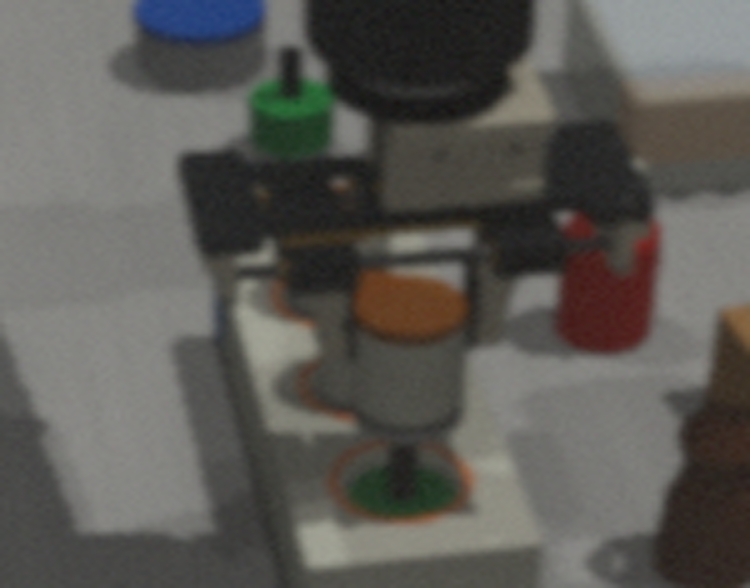

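Call:
step_arm --increments '[[[-0.0018,0.0006,0.006],[0,0,0],0.7],[[-0.0018,0.0006,0.012],[0,0,0],0.7],[[-0.0018,0.0006,0.018],[0,0,0],0.7],[[-0.0018,0.0006,0.024],[0,0,0],0.7],[[-0.0018,0.0006,0.03],[0,0,0],0.7],[[-0.0018,0.0006,0.036],[0,0,0],0.7],[[-0.0018,0.0006,0.042],[0,0,0],0.7],[[-0.0018,0.0006,0.047],[0,0,0],0.7],[[-0.0018,0.0006,0.047],[0,0,0],0.7]]'

```text
time_s: 73.1
tcp_pos: [0.6145, -0.1065, 0.1338]
eef_rot: [179.9, -0.0, -90.1]
contact_force: [-0.1, -0.0, -2.6]
gripper_width: 0.0512
```

Run:
```python
from disc import *
print(r.get_state()["contact_force"])
go([0.6147,-0.107,0.117],-90)
```

```text
[-0.13605648 -0.01728051 -2.59627565]
t 73.1 tcp [ 0.6145 -0.1065  0.1338] rot [179.91  -0.   -90.09] shift [ 0.0005 -0.0003  0.0168] turn [ 0.0015 -0.     -0.0016] deg [ 0.1 -0.  -0.1]
```

Call:
step_arm --increments '[[[0.0004,-0.0002,0.002],[0,0,0],0.7],[[0.0004,-0.0002,0.004],[0,0,0],0.7],[[0.0004,-0.0002,0.006],[0,0,0],0.7],[[0.0004,-0.0002,0.008],[0,0,0],0.7],[[0.0004,-0.0002,0.01],[0,0,0],0.7],[[0.0004,-0.0002,0.01],[0,0,0],0.7]]'

```text
time_s: 73.7
tcp_pos: [0.615, -0.1069, 0.1245]
eef_rot: [180.0, 0.0, -90.1]
contact_force: [0.9, 0.9, -2.0]
gripper_width: 0.0511
```

Call:
step_arm --increments '[[[0,0,0.002],[0,0,0],0.7],[[0,0,0.004],[0,0,0],0.7],[[0,0,0.006],[0,0,0],0.7],[[0,0,0.006],[0,0,0],0.7]]'

```text
time_s: 74.1
tcp_pos: [0.6149, -0.1069, 0.1184]
eef_rot: [180.0, -0.0, -90.1]
contact_force: [0.1, -0.1, -1.6]
gripper_width: 0.0513
```

Call:
step_arm --increments '[[[0,0,0.001],[0,0,0],0.7],[[0,0,0.001],[0,0,0],0.7],[[0,0,0.001],[0,0,0],0.4],[[0,0,0.001],[0,0,0],0.3],[[0,0,0.001],[0,0,0],0.2],[[0,0,0.001],[0,0,0],0.1],[[0,0,0.001],[0,0,0],0],[[0,0,-0.02],[0,0,0],0],[[0,0,-0.05],[0,0,0],0],[[0,0,-0.1],[0,0,0],0]]'

```text
time_s: 75.1
tcp_pos: [0.6134, -0.1068, 0.217]
eef_rot: [179.7, 0.0, -90.1]
contact_force: [0.3, -0.1, -0.4]
gripper_width: 0.0877
```

Call:
step_arm --increments '[[[0,0.03,-0.03],[0,0,0],0],[[0,0.07,-0.05],[0,0,0],0],[[0,0.11,-0.05],[0,0,0],0],[[0,0.15,-0.05],[0,0,0],0],[[0,0.17,-0.05],[0,0,0],0],[[0,0.17,-0.05],[0,0,0],0]]'

```text
time_s: 75.7
tcp_pos: [0.443, -0.1068, 0.2699]
eef_rot: [-179.9, 0.0, -90.1]
contact_force: [0.8, 0.4, 0.8]
gripper_width: 0.088
```

Run:
```python
from disc import *
b=Cam("side","s32"); cv2.imwrite("pics/s32z.png",cv2.resize(b.im[160:300,270:400,::-1],None,fx=6,fy=4.2,interpolation=cv2.INTER_CUBIC))
a=Cam("top","t32")
```

```text
(no output)
```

View pics/s32z.png

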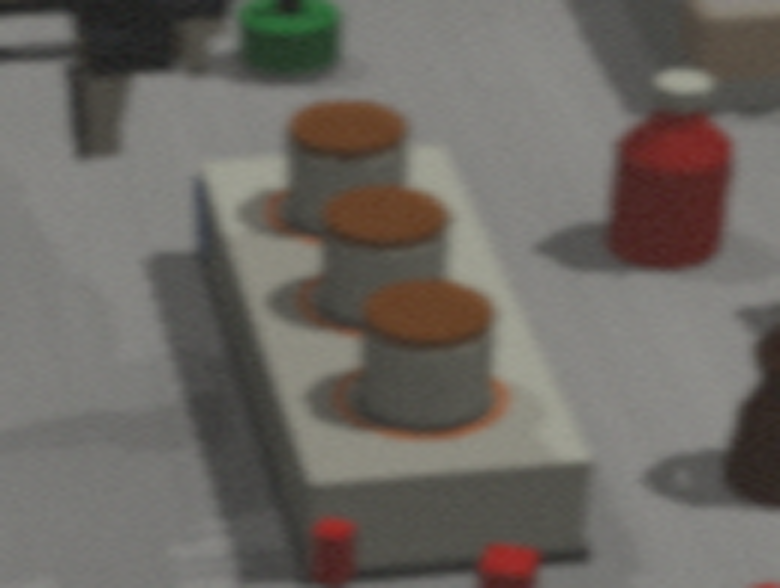

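View pics/s32.png

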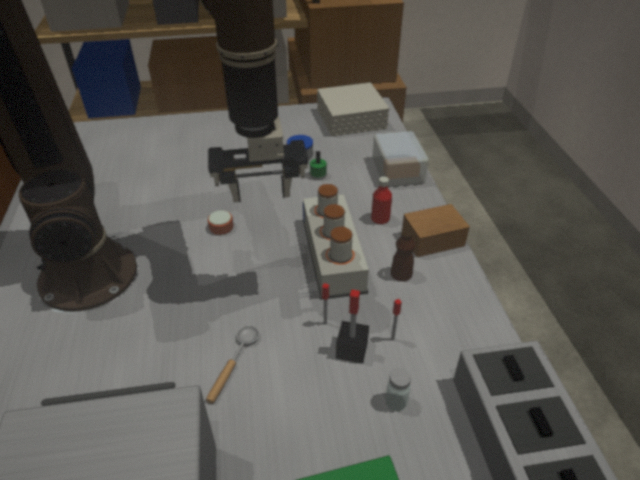

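View pics/t32.png

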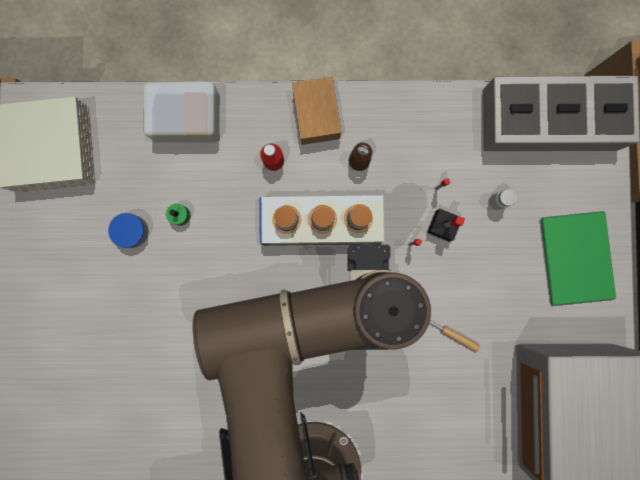

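Run:
```python
from disc import *
a=Cam("top");b=Cam("side")
def bl(c,box):
    H=hsv(c.im); m=(H[...,0]>3)&(H[...,0]<20)&(H[...,1]>110)&(H[...,2]>60)
    u0,v0,u1,v1=box; k=np.zeros_like(m);k[v0:v1,u0:u1]=1; o=[]
    for cc,st,l in blobs(m&k,100):
        p=np.argwhere(l)[:,::-1].astype(np.float32); e=cv2.fitEllipse(cv2.convexHull(p)); o.append((e[0],np.round(e[1],1)))
    return sorted(o,key=lambda x:x[0][0])
A=bl(a,(265,195,380,240));B=bl(b,(310,180,360,250)); print(A,B)
for x,y in zip(A,B): print(tri(a,x[0],b,y[0]), a.pt(*x[0],.148).round(4))
def red(c,box):
    H=hsv(c.im); m=((H[...,0]<5)|(H[...,0]>174))&(H[...,1]>140)&(H[...,2]>80); k=np.zeros_like(m);u0,v0,u1,v1=box;k[v0:v1,u0:u1]=1;p=np.argwhere(m&k)[:,::-1];return p.mean(0),p.min(0),p.max(0)
print(red(a,(448,205,475,232)),red(b,(340,285,365,320)))
d=np.abs(a.im.astype(int)-cv2.imread("pics/top0.png")[:,:,::-1]).sum(2)
```

```text
[((286.52142333984375, 219.32135009765625), array([27.8, 28.1])), ((322.0179443359375, 218.9286346435547), array([28. , 28.1])), ((357.9658508300781, 218.30160522460938), array([28. , 28.5]))] [((327.3499450683594, 190.16192626953125), array([11.6, 17.4])), ((333.5459289550781, 210.88612365722656), array([13.2, 19.1])), ((340.7550048828125, 233.9407196044922), array([14.8, 20.1]))]
(array([0.61002201, 0.05943033, 0.14512883]), np.float64(0.006328317977371209)) [0.6066 0.0596 0.148 ]
(array([ 0.61126046, -0.02101256,  0.14184583]), np.float64(0.0069235200071356105)) [ 0.6073 -0.0206  0.148 ]
(array([ 0.61315081, -0.10285424,  0.13844036]), np.float64(0.007735768818334665)) [ 0.6085 -0.1017  0.148 ]
(array([458.67647059, 220.57352941]), array([454, 216]), array([463, 225])) (array([354.375   , 293.578125]), array([350, 290]), array([359, 298]))
```

Run:
```python
from h import *
b=Cam("side")
for p,m in(((.613,.0640),(327.35,190.16)),((.6135,-.0213),(333.55,210.89)),((.6145,-.1068),(340.76,233.94))):
    print([np.round(b.proj([*p,z])-m,2) for z in(.138,.148,.158)])
for p,m in(((.4498,.0697),(264.62,216.61)),((.483,-.3438),(297.64,343.91)),((.4405,-.2274),(271.23,303.36))): print("ref",np.round(b.proj([*p,.078])-m,2))
```

```text
[array([-0.4 ,  1.19]), array([-0.38, -1.98]), array([-0.36, -5.19])]
[array([-0.52,  1.35]), array([-0.46, -1.88]), array([-0.41, -5.14])]
[array([-0.79,  1.36]), array([-0.69, -1.91]), array([-0.59, -5.22])]
ref [-0.41 -1.83]
ref [-0.65 -2.63]
ref [-0.39 -2.53]
```

```bash
python3 -c "
from plant import r
print(r.get_state()['time_s']); print(r.close_job())"
```

```text
75.95
the job is handed in; nothing more can be done
None
```

The job is handed in at about 76 s. I dipped the gauge rod in order from the blue end and measured 46 mm, 66 mm and 36 mm. A touch on the rail top between the first and second dips set the zero. I put the rod back in its holster before placing anything.

| Well | Depth | Riser placed |
|---|---|---|
| a (blue end) | 46 mm | riser36 |
| b (middle) | 66 mm | riser56 |
| c | 36 mm | riser26 |

Each of the three pots stands over its riser, and riser46 stays spare on the counter.

**Last checks:** In the last pictures the pots stand upright in the wells. The side view puts each lid at about 148 mm, within 1–2 mm, which sets the line's lower edge level with the rail top. The rod is in the holster and the other kitchen things look where they were. My final two-view triangulation of the lids disagreed, giving 138–145 mm with a 6–8 mm ray miss. Its top-view mask had merged the lids with the orange mouth lines, so I set it aside.

**What went wrong:**
- On the first try at well b I carried the pot too low. It knocked the riser's stem (peak force about 30 N) and tilted in the grip. I set it back on the counter about 25 mm from where it started, measured it again and placed it cleanly; the riser looked undisturbed.
- The rod was gripped before the fingers had fully closed, so it sat lower in the hand than planned. At well a I pushed one step too far, about 40 N at the wrist. The holster floor matched the rail-top reference to about 1 mm, so the rod had not slipped after it was zeroed.

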